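# Check weight from behind the bottles

### The arm

A 6-joint arm with a two-finger parallel gripper is mounted at the origin on the work surface. World frame = base frame: x ahead of the robot, y to its left, z up, the work surface at z = 0. Lengths are in mm, angles in rad, forces in N, time in s.
With the tool pointing down it reaches from about 275 to 1000 mm from the base axis. Payload 8.4 kg.
Tool frame: the origin (TCP) lies midway between the tips of the shut fingers; the grasp point (between the pads) lies 19 mm behind it; z points along the fingers, y is the line along which they close (so a half turn about z gives the same grasp; the last joint's range is limited). The gripper opens to 85 mm and grips with 20 to 120 N. Pads are 22 mm wide; open, the fingers measure 114 mm over their backs; the gripper's body (76 mm by 85 mm) begins 54 mm behind the grasp point. The pads swing forward as they close: fully open they stand 13 mm farther back than shut.
Start: joints at [1.158, 0.353, 1.633, -0, 1.155, -0.002], TCP at [249.588, 573.004, 195.981] pointing down, gripper open.
Joint ranges: [-2.63, 2.63], [-0.92, 2.1], [0.06, 2.66], [-1.3, 4.44], [0, 2.69], [-3.02, 3.02]. Speed limits (rad/s): [2.22, 2.22, 2.79, 3.14, 3.14, 3.14].

### API

Orientations are given as [roll, pitch, yaw] about the fixed x, y, z axes, in that order (R = Rz(yaw) Ry(pitch) Rx(roll)).
In Python, from rig import r gives the robot as it stands.
- The arm moves only by the tool servo_tool, never from a script. Its argument "deltas" is a list of rows, each an object of numbers: "x", "y", "z": the shift along the world's x, y, z in mm; "rx", "ry", "rz": the turn, a rotation vector about the world's x, y, z in rad; "gripper": the gripper's target within -1 to 1 (fully open at 1, half-way at 0, shut at -1). A call has 1 to 10 rows; each row is the pose to reach, as a shift and turn from the pose commanded when the call began; what a row does not reach only later rows make up. A row lasts 1/10 s, in which the tool goes at most 50 mm and 8.59 degrees, less where a joint would pass 70% of its speed; a pose out of reach is approached as far as the arm can. A call with a gripper value outside its range is refused whole. The fingers move at their own pace and stop on an object; "newtons" is the grip in N (left out, the last holds). Time passes only in rows, so rows that repeat a pose let the fingers close. It gives the time, the measured TCP pose, the force, the opening and the grip force at its end, in the units of the state.
- r.sense(): the state, without advancing time (a new reading comes with each control period).
- r.grab_frame(name): name is "side" or "top" or "wrist"; returns the picture (420x560x3 uint8, blue, green, red); there is no depth.
- r.camera_params(name): a dict with "mtx" (3x3 intrinsics, pixels), "eye" and "orientation" of the camera in the world. Camera axes: x right, y down, z forward; pixel columns grow to the right and rows downward; lengths in mm; the calibration is good to about 2 mm. A picture is of the moment at which its call begins: read the wrist's pose just before it. camera_params takes no time and is no camera call; for the wrist camera it gives the pose at the moment of the call.
- r.sign_off(): hands the job in; it is judged then, once.
Trained networks look in the newest picture that a camera, given by its name, has taken for a name from the list of things; names that differ only in an ending like _2 or _b are one class to them, and where a whole thing is asked for, a point or a joint stands for the part that bears it (a point fixed in the world has none). Each returns a list of dicts, best first, with "conf" (0 to 1); they miss things now and then, are a little off and sometimes report something else, mostly with a low value. They report only what shows in the picture. A call takes as long as a camera call.
- r.recognise(name, camera): "box" ([left, top, width, height] in pixels, round what is visible of it).
The state is a dict: "clock": time; "qpos": joint angles; "qvel": joint speeds; "joint_efforts": joint torques, N m; "eef_pos": TCP position; "tcp_rot": TCP orientation; "contact_force": force on the tool from outside, world axes, zero at the start; "wrist_torque": the same for the moment, N m; "opening": opening from 0.0 (shut) to 1.0 (fully open); "grasp_force": force on a finger pad.
Only numpy, scipy, OpenCV 4.12 (cv2) and the standard library are available. Lean on these libraries where they do the work, as an engineer would, in place of code of your own. Each camera call takes 0.05 s, during which the arm holds its last target. There are 200 camera calls.

### The job

The scale is due for its check: clear the two bottles and the jar out of the plywood bay into the compartments of the empty wooden tray, so that you can reach the steel check weight standing behind them, and stand the weight gently in the middle of the scale's pan. Then put the bottles and the jar back in the bay, each standing on the very spot where it stood at the start. Keep everything upright and do not disturb the cup or the pliers.

Things in the scene. Friction and masses are not known exactly. Their poses are not given: they have to be found in the camera images.
- tall_bottle: Closed white plastic squeeze bottle, paper band, slim grey cap, 160 mm high, about 0.24 kg. Body 54 mm in diameter up to 108 mm, then a shoulder; the cap is a 26 mm cylinder from 119 to 160 mm, firm enough to lift by. Origin: centre of the underside, z up. The two bottles and the jar start in the bay, shuffled over three places around the front and sides of the weight, about 75 mm apart.
- short_bottle: Closed amber glass bottle, paper band, black screw cap, 132 mm high, about 0.26 kg. Body 52 mm in diameter up to 82 mm, then a shoulder; the cap is a 30 mm cylinder from 104 to 132 mm above the underside, firm enough to lift by. Origin: centre of the underside, z up. Starts in the bay.
- jar: Squat white jar with a bare aluminium lid, 98 mm high, about 0.28 kg. Body 57 mm in diameter up to 62 mm; the lid is a 47 mm cylinder from 71 to 98 mm above the underside, firm enough to lift by. Origin: centre of the underside, z up. Starts in the bay.
- weight: Check weight of 0.5 kg, bare steel: a cylinder 38 mm in diameter and 48 mm high with a knob on top (24 mm across, 14 mm neck), 66 mm high in all. Origin: centre of the underside, z up. Starts at the back of the bay, its axis about 67 mm from those of the two bottles and the jar, and about 46 mm from the back wall. Can be gripped round its cylinder.
- bay: Fixed plywood bay on the bench, open at the top, 224 mm wide (y), 200 mm deep (x), with 12 mm walls 70 mm high at the back (+x, away from the robot) and both sides, and a low lip 22 mm high at the front. Its floor is 10 mm thick: things in it stand 10 mm above the bench. Origin: centre of its underside.
- tray: Fixed empty wooden parts tray on the bench, 306 mm long (x), 122 mm wide (y), 30 mm high; two cross walls, 22 mm high, at x = -50 and +50 mm part it into three compartments about 94 by 106 mm, centred at x = -99, 0 and +99 mm, y = 0. Floor 5 mm thick. Origin: centre of its underside. It lies left or right of the bay, the scale on the other side.
- pan (a point): Centre of the top face of the scale's round steel pan, 116 mm in diameter, 60 mm above the bench; z up, x from the scale's front to its back. The fixed white bench scale is 200 mm deep (x) and 165 mm wide (y), display and keys at its front; the pan's centre lies 35 mm behind its middle. The pan does not give.
- cup: Empty grey plastic cup standing on the bench beyond the bay, 64 mm across the rim, 75 mm high, origin centre of the underside. To be left alone.
- pliers: Small pliers with green grips lying on the bench beyond the bay, about 165 mm long and 50 mm wide, origin under the middle, x towards the jaws. To be left alone.

How it is judged:
By the outcome, as a careful person would: the job done as asked, in the order asked, and still so for the second after the job is handed in, with the robot touching nothing.
It also fails if it takes over 136 s, if anything falls off the work surface, if the arm or the gripper's body presses on something with over 40 N, if the wrist force passes 120 N, or if a joint passes its speed limit or range.

## Working session

There is one attempt and no reset: what is moved stays moved. The work goes in short steps, Python scripts to look and compute and a tool call to move; the robot and the scene stay as the last step left them, time stands still between calls to the robot, and variables do not carry over. Pictures are saved under pics/ and viewed, at most 14 in all, crops included, and the job is handed in when it is done.

Besides the shell and the picture viewer there is one more tool, called as name([rows], argument=value, ...), one row to a line, values as JSON. servo_tool: Moves the arm, as the interface text tells. Its arguments: {"type":"object","properties":{"deltas":{"type":"array","items":{"type":"object","properties":{"x":{"type":"number"},"y":{"type":"number"},"z":{"type":"number"},"rx":{"type":"number"},"ry":{"type":"number"},"rz":{"type":"number"},"gripper":{"type":"number"}}}},"newtons":{"type":"number"}},"required":["deltas"]}

```bash
ls; mkdir -p pics
python3 - <<'E'
from rig import r
import cv2,numpy as np
for n in ("top","side"):
    cv2.imwrite(f"pics/{n}0.png",r.grab_frame(n)); c=r.camera_params(n); print(n,c)
    for t in "tall_bottle short_bottle jar weight bay tray pan cup pliers".split():
        print(t,[(d['box'],round(d['conf'],2)) for d in r.recognise(t,n)[:3]])
print(r.sense())
E
```

```text
pics
top {'mtx': array([[446.54446139,   0.        , 269.28793853],
       [  0.        , 446.54446139, 207.15130908],
       [  0.        ,   0.        ,   1.        ]]), 'eye': array([421.11474891,  -7.81468029, 914.48518141]), 'orientation': array([-2.89643060e+00, -1.29796024e-03, -1.59282680e+00])}
tall_bottle [([284.8, 241.5, 29.0, 36.1], 0.89)]
short_bottle [([242.7, 264.2, 31.9, 27.8], 0.74), ([174.2, 137.7, 28.3, 31.7], 0.24)]
jar [([218.5, 231.1, 32.8, 36.9], 0.63)]
weight [([262.1, 233.2, 12.5, 22.7], 0.58)]
bay [([194.5, 209.0, 134.3, 115.9], 0.69)]
tray [([370.8, 186.7, 92.8, 160.3], 0.85)]
pan [([51.2, 245.4, 100.4, 107.0], 0.82)]
cup [([173.8, 137.5, 28.2, 33.1], 0.81)]
pliers [([312.9, 119.4, 33.4, 69.4], 0.9)]
side {'mtx': array([[527.62685674,   0.        , 279.07683781],
       [  0.        , 527.62685674, 219.08781076],
       [  0.        ,   0.        ,   1.        ]]), 'eye': array([  93.67758488, -536.68454   ,  839.49344444]), 'orientation': array([-2.36789470e+00,  1.23241047e-03, -7.60897860e-01])}
tall_bottle [([259.4, 219.9, 30.7, 66.8], 0.59)]
short_bott
[... 330 characters left out ...]
], 0.93)]
{'clock': 1.0, 'qpos': array([ 1.15759422e+00,  3.52960830e-01,  1.63340195e+00,  1.86721890e-05,
        1.15522711e+00, -2.38865983e-03]), 'qvel': array([-0.0015676 , -0.0004899 , -0.00026361,  0.00093655, -0.00053696,
        0.00027401]), 'joint_efforts': array([ 5.09899328e-04, -6.05191541e+01, -3.42439628e+01,  1.30059129e-04,
        8.69450887e-04, -4.48786079e-05]), 'eef_pos': array([249.58235289, 572.99796708, 196.00461216]), 'tcp_rot': array([ 3.14158985e+00, -1.70763165e-05,  2.73077167e+00]), 'contact_force': array([-0.62021295, -0.1011155 ,  0.09159808]), 'wrist_torque': array([ 0.03177402, -0.04078589,  0.07947844]), 'grasp_force': 0.0, 'opening': 0.9960567405802662}
```

Run:
```python
import cv2
i=cv2.imread("pics/top0.png"); cv2.imwrite("pics/t1.png",cv2.resize(i[180:355,30:480],None,fx=1.77,fy=1.77,interpolation=2)); cv2.imwrite("pics/t2.png",cv2.resize(i[200:335,185:345],None,fx=4.4,fy=4.4,interpolation=2))
i=cv2.imread("pics/side0.png"); cv2.imwrite("pics/s1.png",cv2.resize(i[180:340,160:340],None,fx=3.7,fy=3.7,interpolation=2))
```

```text
(no output)
```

View pics/top0.png

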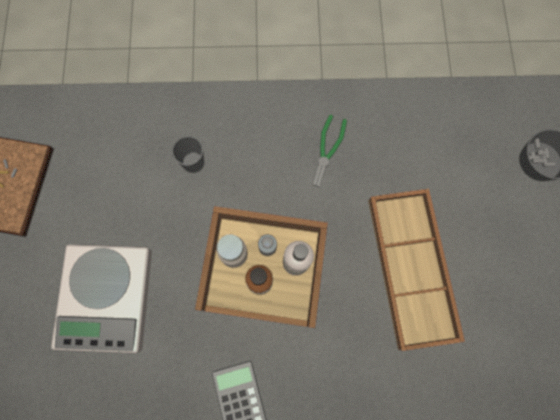

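View pics/t2.png

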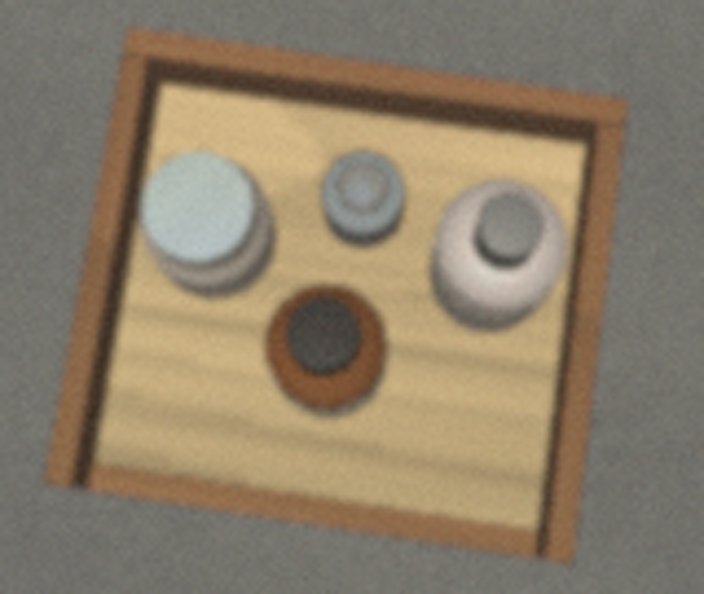

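View pics/s1.png

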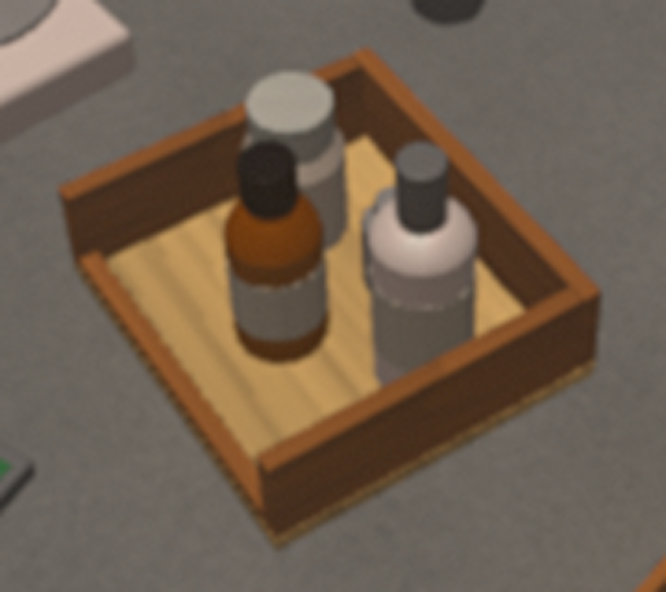

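Top view: bay in the middle (tilted about 8° clockwise), scale left (pan at ~(99,278)), tray right. In the bay are the jar (230,247), short bottle (259,276), tall bottle (301,251) and the weight (268,242).

```bash
cat > h.py <<'E'
from rig import r
import numpy as np, cv2
from scipy.spatial.transform import Rotation as R
def cam(n):
    c=r.camera_params(n); return c['mtx'],np.array(c['eye']),R.from_euler('xyz',c['orientation']).as_matrix()
def at_z(c,px,z):
    K,e,M=c; d=M@np.linalg.solve(K,[px[0],px[1],1]); return (e+d*(z-e[2])/d[2])[:2]
def proj(c,p):
    K,e,M=c; q=K@(M.T@(np.asarray(p)-e)); return q[:2]/q[2]
E
python3 - <<'E'
from h import *
T=cam('top');S=cam('side'); np.set_printoptions(precision=1,suppress=True)
for n,a,b,z in [('jar',(230,247.3),(238.4,207.8),108),('short',(258.9,275.5),(232.2,223.2),142),('tall',(300.9,251.1),(273.8,223.8),170),('weight',(267.5,242),None,76)]:
    print(n,at_z(T,a,z), at_z(S,b,z) if b else '')
# bay top-rim outer corners
t2=lambda u,v:(185+u/4.4,200+v/4.4)
BL,BR,FR=[at_z(T,t2(*p),70) for p in [(128,28),(628,100),(573,560)]]; FL=at_z(T,t2(45,487),70)
print('bay',BL,BR,FR,FL,np.linalg.norm(BL-BR),np.linalg.norm(BR-FR),(BL+BR+FR+FL)/4,'yaw',np.degrees(np.arctan2(*( (BR-BL)[::1]*[-1,-1])))*-1)
for n,p in dict(tray_all=[(370,199),(428,191),(462,340),(402,349)]).items():
    c=[at_z(T,q,30) for q in p]; print(n,c,np.mean(c,0))
print('pan',at_z(T,(99.5,278),60), at_z(S,(0,0),60))
m=cv2.cvtColor(cv2.imread('pics/top0.png'),cv2.COLOR_BGR2GRAY)[235:320,55:145]
print(cv2.HoughCircles(cv2.GaussianBlur(m,(5,5),0),cv2.HOUGH_GRADIENT,1.0,50,param1=60,param2=15,minRadius=25,maxRadius=36))
E
```

```text
jar [549.   59.9] [549.1  59.7]
short [493.7   7.4] [493.4   9.1]
tall [530.2 -64.2] [529.4 -64.5]
weight [562.7  -8.6] 
bay [636.2  94. ] [ 598.8 -125.8] [404.4 -92.5] [438.7 127.2] 222.98035702755476 197.31893597535029 [519.5   0.7] yaw -9.655269133996235
tray_all [array([ 655.1, -220.8]), array([ 669.5, -341.7]), array([ 374.1, -374.4]), array([ 360.3, -258.8])] [ 514.7 -298.9]
pan [503.4 311.3] [ 650.5 1457.9]
[[[45.5 44.5 31.5]]]
```

servo_tool([
  {"z": 20,"rz": 0.05},
  {"y": -40,"z": 50,"rz": 0.1},
  {"y": -80,"z": 90,"x": 20,"rz": 0.15},
  {"y": -120,"z": 130,"x": 40,"rz": 0.2},
  {"y": -160,"z": 170,"x": 50,"rz": 0.27},
  {"y": -200,"z": 200,"x": 60,"rz": 0.27},
  {"y": -240,"z": 200,"x": 60,"rz": 0.27},
  {"y": -280,"z": 200,"x": 60,"rz": 0.27},
  {"y": -320,"z": 200,"x": 60,"rz": 0.27},
  {"y": -360,"z": 200,"x": 60,"rz": 0.27},
], newtons=40)

```text
invalid input
```

servo_tool([
  {"z": 20},
  {"y": -30,"z": 50,"x": 10,"rz": 0.05},
  {"y": -70,"z": 90,"x": 30,"rz": 0.1},
  {"y": -110,"z": 130,"x": 50,"rz": 0.15},
  {"y": -150,"z": 160,"x": 70,"rz": 0.2},
  {"y": -190,"z": 180,"x": 90,"rz": 0.24},
  {"y": -230,"z": 200,"x": 110,"rz": 0.24},
  {"y": -270,"z": 200,"x": 130,"rz": 0.24},
  {"y": -310,"z": 200,"x": 150,"rz": 0.24},
  {"y": -350,"z": 200,"x": 170,"rz": 0.24},
])

```text
invalid input
```

servo_tool([
  {"x": 0,"y": 0,"z": 20,"rx": 0,"ry": 0,"rz": 0,"gripper": 1},
], newtons=40)

```text
clock: 1.1
eef_pos: [248.9, 571.3, 213.6]
tcp_rot: [-3.137, -0.0, 2.731]
contact_force: [0.1, 0.6, -0.3]
opening: 0.999
grasp_force: 0.0
```

servo_tool([
  {"x": 10,"y": -20,"z": 20,"rx": 0,"ry": 0,"rz": 0.05,"gripper": 1},
  {"x": 30,"y": -60,"z": 50,"rx": 0,"ry": 0,"rz": 0.1,"gripper": 1},
  {"x": 50,"y": -100,"z": 90,"rx": 0,"ry": 0,"rz": 0.15,"gripper": 1},
  {"x": 70,"y": -140,"z": 120,"rx": 0,"ry": 0,"rz": 0.2,"gripper": 1},
  {"x": 90,"y": -180,"z": 150,"rx": 0,"ry": 0,"rz": 0.24,"gripper": 1},
  {"x": 110,"y": -220,"z": 170,"rx": 0,"ry": 0,"rz": 0.24,"gripper": 1},
  {"x": 130,"y": -260,"z": 180,"rx": 0,"ry": 0,"rz": 0.24,"gripper": 1},
  {"x": 150,"y": -300,"z": 180,"rx": 0,"ry": 0,"rz": 0.24,"gripper": 1},
  {"x": 170,"y": -340,"z": 180,"rx": 0,"ry": 0,"rz": 0.24,"gripper": 1},
  {"x": 180,"y": -380,"z": 180,"rx": 0,"ry": 0,"rz": 0.24,"gripper": 1},
])

```text
clock: 2.1
eef_pos: [430.7, 191.1, 396.4]
tcp_rot: [3.141, 0.001, 2.971]
contact_force: [0.8, -0.5, -0.4]
opening: 1.006
grasp_force: 0.0
```

Run:
```python
from h import *
c=r.camera_params('wrist'); cv2.imwrite('pics/w1.png',r.grab_frame('wrist')); print(c)
s=r.sense(); print(s['eef_pos'],s['tcp_rot'],s['clock'],s['qpos'])
for t in "tall_bottle short_bottle jar weight".split(): print(t,[(d['box'],round(d['conf'],2)) for d in r.recognise(t,'wrist')[:2]])
```

```text
{'mtx': array([[300.83370943,   0.        , 281.50997137],
       [  0.        , 300.83370943, 207.06077661],
       [  0.        ,   0.        ,   1.        ]]), 'eye': array([350.94970635, 205.91066924, 574.91453495]), 'orientation': array([ 2.82143465e+00, -2.69129302e-04,  1.40002615e+00])}
[431.52266043 185.491374   396.35830106] [-3.13803484e+00  2.50682607e-03  2.96807492e+00] 2.15 [ 0.40628111 -0.03587294  1.66533211 -0.00435728  1.51198608 -0.99073723]
tall_bottle [([116.1, 213.4, 57.9, 59.6], 0.85), ([302.3, 100.7, 99.0, 121.1], 0.56)]
short_bottle [([163.0, 188.2, 46.9, 48.9], 0.6)]
jar [([206.6, 211.5, 36.0, 46.8], 0.61)]
weight [([177.9, 226.5, 27.2, 26.9], 0.86)]
```

View pics/w1.png

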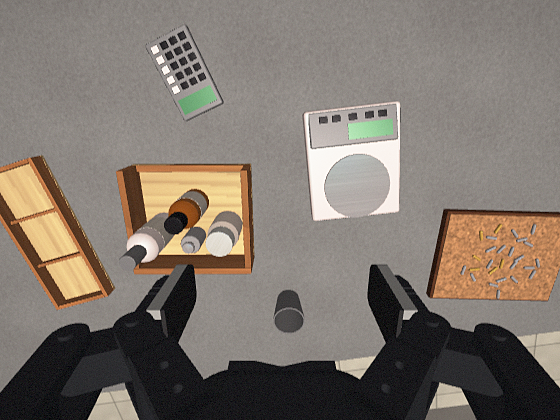

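Wrist view: tray left, bay with the weight at (192,240) behind the bottles, and pan centred at ~(357,185). The finger line matches the bay's y. Going over the tall bottle.

servo_tool([
  {"x": 10,"y": -20,"z": 0,"rx": 0,"ry": 0,"rz": 0,"gripper": 1},
  {"x": 30,"y": -60,"z": 0,"rx": 0,"ry": 0,"rz": 0,"gripper": 1},
  {"x": 50,"y": -105,"z": -20,"rx": 0,"ry": 0,"rz": 0,"gripper": 0.5},
  {"x": 65,"y": -150,"z": -50,"rx": 0,"ry": 0,"rz": 0,"gripper": 0.3},
  {"x": 80,"y": -195,"z": -90,"rx": 0,"ry": 0,"rz": 0,"gripper": 0.3},
  {"x": 90,"y": -230,"z": -120,"rx": 0,"ry": 0,"rz": 0,"gripper": 0.3},
  {"x": 97,"y": -248,"z": -140,"rx": 0,"ry": 0,"rz": 0,"gripper": 0.3},
  {"x": 100,"y": -257,"z": -150,"rx": 0,"ry": 0,"rz": 0,"gripper": 0.3},
  {"x": 100,"y": -257,"z": -150,"rx": 0,"ry": 0,"rz": 0,"gripper": 0.3},
  {"x": 100,"y": -257,"z": -150,"rx": 0,"ry": 0,"rz": 0,"gripper": 0.3},
])

```text
clock: 3.35
eef_pos: [530.1, -62.4, 246.8]
tcp_rot: [3.141, 0.0, 2.972]
contact_force: [0.5, 0.6, 0.4]
opening: 0.652
grasp_force: 0.0
```

Run:
```python
from h import *
np.set_printoptions(precision=2,suppress=True)
s=r.sense(); print(s['eef_pos'],s['tcp_rot'],s['clock'])
c=r.camera_params('wrist'); c=(c['mtx'],np.array(c['eye']),R.from_euler('xyz',c['orientation']).as_matrix())
cv2.imwrite('pics/w2.png',cv2.resize(r.grab_frame('wrist'),(800,600)))
for n,p in dict(jar=(549,59.8,108),short=(493.6,8,142),tall=(530,-64.3,170),weight=(562.7,-8.6,76),tcp=s['eef_pos']).items(): print(n,proj(c,p)/0.7)
```

```text
[530.05 -62.44 246.79] [3.14 0.   2.97] 3.35
jar [563.57 263.31]
short [497.69 207.34]
tall [397.37 290.86]
weight [469.84 282.92]
tcp [399.72 341.6 ]
```

View pics/w2.png

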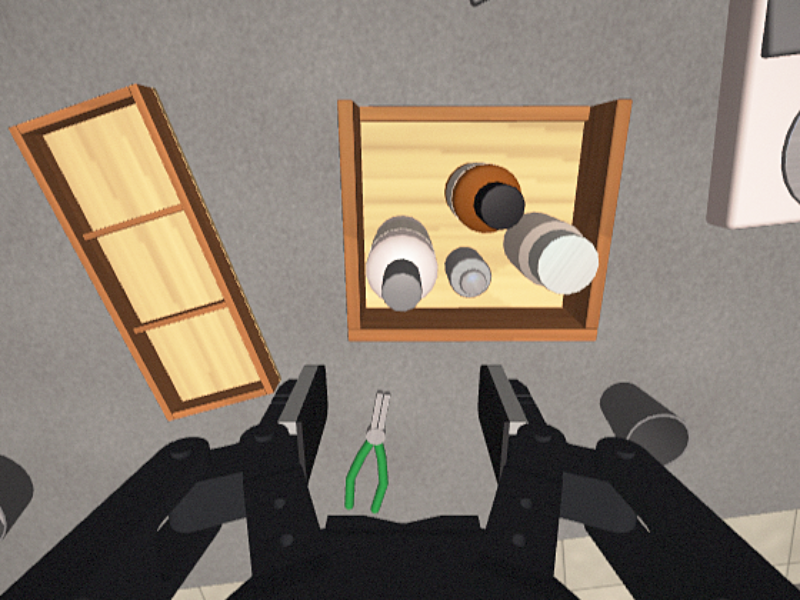

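Wrist view (800 px): tall cap at (402,291), on the fingers' mid column (403), and the others within 1–2 mm of the top/side estimates. Descending and gripping the cap.

servo_tool([
  {"x": 0,"y": -1,"z": -20,"rx": 0,"ry": 0,"rz": 0,"gripper": 0.3},
  {"x": 0,"y": -1,"z": -55,"rx": 0,"ry": 0,"rz": 0,"gripper": 0.3},
  {"x": 0,"y": -1,"z": -85,"rx": 0,"ry": 0,"rz": 0,"gripper": 0.1},
  {"x": 0,"y": -1,"z": -105,"rx": 0,"ry": 0,"rz": 0,"gripper": 0},
  {"x": 0,"y": -1,"z": -113,"rx": 0,"ry": 0,"rz": 0,"gripper": 0},
  {"x": 0,"y": -1,"z": -113,"rx": 0,"ry": 0,"rz": 0,"gripper": 0},
  {"x": 0,"y": -1,"z": -113,"rx": 0,"ry": 0,"rz": 0,"gripper": -1},
  {"x": 0,"y": -1,"z": -113,"rx": 0,"ry": 0,"rz": 0,"gripper": -1},
  {"x": 0,"y": -1,"z": -113,"rx": 0,"ry": 0,"rz": 0,"gripper": -1},
  {"x": 0,"y": -1,"z": -113,"rx": 0,"ry": 0,"rz": 0,"gripper": -1},
], newtons=40)

```text
clock: 4.4
eef_pos: [532.8, -64.8, 136.6]
tcp_rot: [3.14, 0.007, 2.971]
contact_force: [0.3, 2.9, 14.9]
opening: -0.0
grasp_force: 7.5
```

servo_tool([
  {"x": 0,"y": 0,"z": 0,"rx": 0,"ry": 0,"rz": 0,"gripper": -1},
  {"x": 0,"y": 0,"z": 0,"rx": 0,"ry": 0,"rz": 0,"gripper": -1},
])

```text
clock: 4.6
eef_pos: [532.8, -64.9, 136.6]
tcp_rot: [3.14, 0.007, 2.97]
contact_force: [0.3, 1.9, 15.4]
opening: 0.0
grasp_force: 7.4
```

Run:
```python
from h import *
a=r.grab_frame('wrist'); b=r.grab_frame('side')
cv2.imwrite('pics/w3.png',np.hstack([cv2.resize(a[150:420,180:380],(400,540)),cv2.resize(b[130:330,170:320],(400,540))]))
s=r.sense(); print(s)
```

```text
{'clock': 4.7, 'qpos': array([-1.24494636e-01,  2.80640454e-01,  1.88462999e+00,  9.80278710e-04,
        9.69325614e-01, -1.52479861e+00]), 'qvel': array([-0.00044217,  0.00125464, -0.00121022, -0.00039706, -0.00036052,
       -0.00022434]), 'joint_efforts': array([-1.37152221e+00, -4.33632088e+01, -2.48007274e+01, -7.26696867e-01,
       -1.38127478e-01,  2.72058918e-03]), 'eef_pos': array([532.79744438, -64.85564609, 136.57621609]), 'tcp_rot': array([3.14045968, 0.00695162, 2.97054449]), 'contact_force': array([ 0.12184909,  2.79720194, 14.52565094]), 'wrist_torque': array([ 0.48003916, -0.03962483,  0.03096798]), 'grasp_force': 7.370218140422367, 'opening': 0.0023668326849524087}
```

View pics/w3.png

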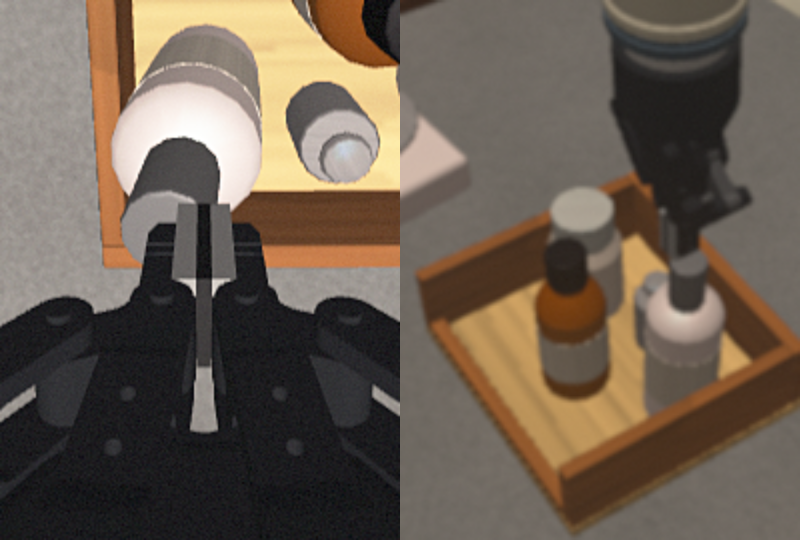

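The shut fingers stand on or beside the cap top rather than around it: the real tips look ~35 mm above the reported TCP (pressing at z=136.6 ≈ cap top 170). Backing off to measure.

servo_tool([
  {"x": 0,"y": 0,"z": 5,"rx": 0,"ry": 0,"rz": 0,"gripper": -1},
  {"x": 0,"y": 0,"z": 20,"rx": 0,"ry": 0,"rz": 0,"gripper": -1},
  {"x": 0,"y": 0,"z": 50,"rx": 0,"ry": 0,"rz": 0,"gripper": -1},
  {"x": 0,"y": 0,"z": 70,"rx": 0,"ry": 0,"rz": 0,"gripper": -1},
  {"x": 0,"y": 0,"z": 80,"rx": 0,"ry": 0,"rz": 0,"gripper": -1},
  {"x": 0,"y": 0,"z": 80,"rx": 0,"ry": 0,"rz": 0,"gripper": -1},
  {"x": 0,"y": 0,"z": 80,"rx": 0,"ry": 0,"rz": 0,"gripper": -1},
])

```text
clock: 5.4
eef_pos: [529.2, -65.0, 212.6]
tcp_rot: [-3.142, -0.0, 2.971]
contact_force: [-0.4, 0.3, -0.5]
opening: -0.002
grasp_force: 0.0
```

Run:
```python
from h import *
np.set_printoptions(precision=1,suppress=True)
s=r.sense(); p=s['eef_pos']; print(p,s['contact_force'],s['clock'])
a=r.grab_frame('wrist'); c=cam('wrist'); b=r.grab_frame('side')
print('tcp in wrist',proj(c,p),'side',proj(cam('side'),p)); print('tip+35: side',proj(cam('side'),p+[0,0,35]))
cv2.imwrite('pics/w4.png',np.hstack([cv2.resize(a[150:420,180:380],(400,540)),cv2.resize(b[130:330,170:320],(400,540))]))
for n in('side','wrist'):
  print([(d['box'],d['conf']) for d in r.recognise('tall_bottle',n)])
```

```text
[529.2 -65.  212.6] [-0.4  0.3 -0.5] 5.4
tcp in wrist [279.8 239.8] side [273.7 206.7]
tip+35: side [273.6 191.5]
[([260.3, 219.5, 28.5, 66.7], 0.71)]
[([253.8, 155.7, 58.7, 80.8], 0.62), ([233.7, 66.2, 229.2, 190.0], 0.45)]
```

View pics/w4.png

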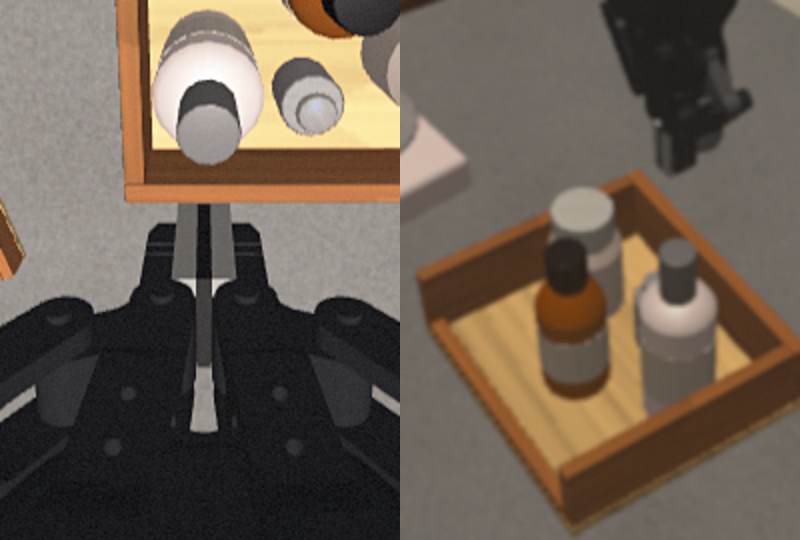

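Run:
```python
from h import *
np.set_printoptions(precision=2,suppress=True)
o=cv2.imread('pics/side0.png'); n=r.grab_frame('side')
for nm,(x,y,w,h) in dict(tallcap=(264,215,20,24),shoulder=(256,228,36,34),short=(222,217,26,62)).items():
    t=cv2.resize(o[y:y+h,x:x+w],None,fx=8,fy=8,interpolation=2); g=cv2.resize(n[y-8:y+h+8,x-8:x+w+8],None,fx=8,fy=8,interpolation=2)
    m=cv2.minMaxLoc(cv2.matchTemplate(g,t,5)); print(nm,m[1],(np.array(m[3])-64)/8)
S=cam('side'); print(at_z(S,(273.8,223.8),170),at_z(S,(274.8,223.8),170),at_z(S,(273.8,224.8),170))
c=cam('wrist'); print('wrist', at_z(c,(284.5,217.5),170));
```

```text
tallcap 0.9976059794425964 [0.12 0.  ]
shoulder 0.99867182970047 [0. 0.]
short 0.9983365535736084 [0. 0.]
[529.36 -64.45] [530.64 -65.67] [527.7  -66.23]
wrist [530.2  -61.64]
```

The bottle did not move (it rocked back). Retrying 32 mm lower in TCP terms, with a check before closing.

servo_tool([
  {"x": 1,"y": 2,"z": 0,"rx": 0,"ry": 0,"rz": 0,"gripper": 0.3},
  {"x": 1,"y": 2,"z": 0,"rx": 0,"ry": 0,"rz": 0,"gripper": 0.3},
  {"x": 1,"y": 2,"z": 0,"rx": 0,"ry": 0,"rz": 0,"gripper": 0.3},
  {"x": 1,"y": 2,"z": -20,"rx": 0,"ry": 0,"rz": 0,"gripper": 0.3},
  {"x": 1,"y": 2,"z": -50,"rx": 0,"ry": 0,"rz": 0,"gripper": 0.3},
  {"x": 1,"y": 2,"z": -75,"rx": 0,"ry": 0,"rz": 0,"gripper": 0.3},
  {"x": 1,"y": 2,"z": -95,"rx": 0,"ry": 0,"rz": 0,"gripper": 0.3},
  {"x": 1,"y": 2,"z": -108,"rx": 0,"ry": 0,"rz": 0,"gripper": 0.3},
  {"x": 1,"y": 2,"z": -110,"rx": 0,"ry": 0,"rz": 0,"gripper": 0.3},
  {"x": 1,"y": 2,"z": -110,"rx": 0,"ry": 0,"rz": 0,"gripper": 0.3},
], newtons=40)

```text
clock: 6.65
eef_pos: [530.8, -63.0, 103.2]
tcp_rot: [-3.142, -0.0, 2.971]
contact_force: [-0.1, 0.2, 0.1]
opening: 0.647
grasp_force: 0.0
```

Run:
```python
from h import *
a=r.grab_frame('wrist'); b=r.grab_frame('side')
cv2.imwrite('pics/w5.png',np.hstack([cv2.resize(a[150:420,180:380],(400,540)),cv2.resize(b[130:330,170:320],(400,540))]))
```

```text
(no output)
```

View pics/w5.png

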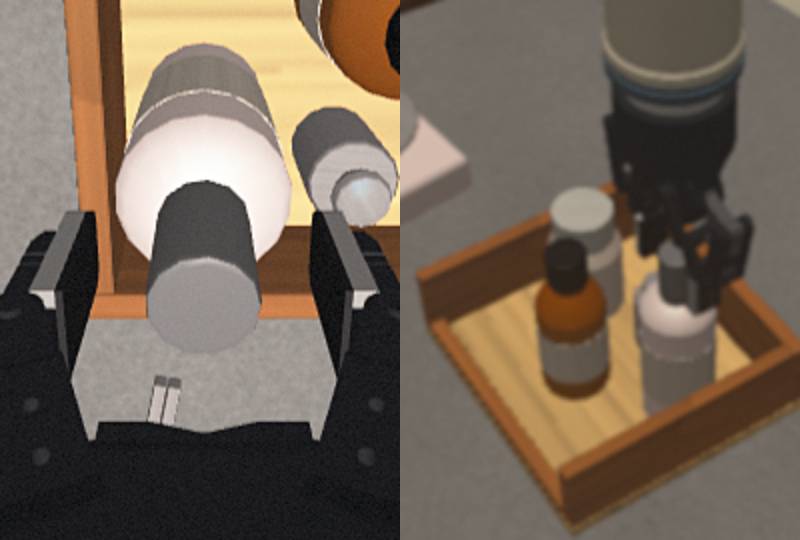

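The cap sits exactly midway between the pads (columns 97–312, cap at 204). Closing and lifting.

servo_tool([
  {"x": 0,"y": 0,"z": 0,"rx": 0,"ry": 0,"rz": 0,"gripper": -1},
  {"x": 0,"y": 0,"z": 0,"rx": 0,"ry": 0,"rz": 0,"gripper": -1},
  {"x": 0,"y": 0,"z": 0,"rx": 0,"ry": 0,"rz": 0,"gripper": -1},
  {"x": 0,"y": 0,"z": 0,"rx": 0,"ry": 0,"rz": 0,"gripper": -1},
  {"x": 0,"y": 0,"z": 0,"rx": 0,"ry": 0,"rz": 0,"gripper": -1},
])

```text
clock: 7.25
eef_pos: [531.2, -63.1, 103.8]
tcp_rot: [-3.142, 0.001, 2.971]
contact_force: [-1.2, -0.4, 5.8]
opening: 0.296
grasp_force: 39.1
```

servo_tool([
  {"x": 0,"y": 0,"z": 5,"rx": 0,"ry": 0,"rz": 0,"gripper": -1},
  {"x": 0,"y": 0,"z": 15,"rx": 0,"ry": 0,"rz": 0,"gripper": -1},
  {"x": 0,"y": 0,"z": 40,"rx": 0,"ry": 0,"rz": 0,"gripper": -1},
  {"x": 0,"y": 0,"z": 70,"rx": 0,"ry": 0,"rz": 0,"gripper": -1},
  {"x": 0,"y": 0,"z": 95,"rx": 0,"ry": 0,"rz": 0,"gripper": -1},
  {"x": 0,"y": 0,"z": 105,"rx": 0,"ry": 0,"rz": 0,"gripper": -1},
  {"x": 0,"y": 0,"z": 105,"rx": 0,"ry": 0,"rz": 0,"gripper": -1},
])

```text
clock: 7.95
eef_pos: [531.4, -63.1, 209.4]
tcp_rot: [3.141, 0.003, 2.971]
contact_force: [-0.8, 0.0, -3.0]
opening: 0.293
grasp_force: 39.6
```

servo_tool([
  {"x": -5,"y": -10,"z": 0,"rx": 0,"ry": 0,"rz": 0,"gripper": -1},
  {"x": -15,"y": -35,"z": 0,"rx": 0,"ry": 0,"rz": 0,"gripper": -1},
  {"x": -33,"y": -73,"z": 0,"rx": 0,"ry": 0,"rz": 0,"gripper": -1},
  {"x": -53,"y": -115,"z": 0,"rx": 0,"ry": 0,"rz": 0,"gripper": -1},
  {"x": -73,"y": -157,"z": 0,"rx": 0,"ry": 0,"rz": 0,"gripper": -1},
  {"x": -91,"y": -196,"z": 0,"rx": 0,"ry": 0,"rz": 0,"gripper": -1},
  {"x": -104,"y": -225,"z": 0,"rx": 0,"ry": 0,"rz": 0,"gripper": -1},
  {"x": -112,"y": -242,"z": 0,"rx": 0,"ry": 0,"rz": 0,"gripper": -1},
  {"x": -115,"y": -248,"z": 0,"rx": 0,"ry": 0,"rz": 0,"gripper": -1},
  {"x": -115,"y": -248,"z": 0,"rx": 0,"ry": 0,"rz": 0,"gripper": -1},
])

```text
clock: 8.95
eef_pos: [414.3, -311.2, 206.7]
tcp_rot: [3.141, -0.002, 2.969]
contact_force: [-0.3, -0.3, -2.8]
opening: 0.29
grasp_force: 39.9
```

servo_tool([
  {"x": 0,"y": 0,"z": -15,"rx": 0,"ry": 0,"rz": 0,"gripper": -1},
  {"x": 0,"y": 0,"z": -45,"rx": 0,"ry": 0,"rz": 0,"gripper": -1},
  {"x": 0,"y": 0,"z": -75,"rx": 0,"ry": 0,"rz": 0,"gripper": -1},
  {"x": 0,"y": 0,"z": -95,"rx": 0,"ry": 0,"rz": 0,"gripper": -1},
  {"x": 0,"y": 0,"z": -104,"rx": 0,"ry": 0,"rz": 0,"gripper": -1},
  {"x": 0,"y": 0,"z": -108,"rx": 0,"ry": 0,"rz": 0,"gripper": -1},
  {"x": 0,"y": 0,"z": -109,"rx": 0,"ry": 0,"rz": 0,"gripper": -1},
  {"x": 0,"y": 0,"z": -110,"rx": 0,"ry": 0,"rz": 0,"gripper": -1},
  {"x": 0,"y": 0,"z": -110,"rx": 0,"ry": 0,"rz": 0,"gripper": -1},
])

```text
clock: 9.85
eef_pos: [416.3, -311.4, 98.9]
tcp_rot: [-3.141, 0.002, 2.971]
contact_force: [0.3, -0.4, -0.4]
opening: 0.293
grasp_force: 40.0
```

servo_tool([
  {"x": 0,"y": 0,"z": 0,"rx": 0,"ry": 0,"rz": 0,"gripper": -0.2},
  {"x": 0,"y": 0,"z": 0,"rx": 0,"ry": 0,"rz": 0,"gripper": 0.2},
  {"x": 0,"y": 0,"z": 0,"rx": 0,"ry": 0,"rz": 0,"gripper": 0.3},
  {"x": 0,"y": 0,"z": 15,"rx": 0,"ry": 0,"rz": 0,"gripper": 0.3},
  {"x": 0,"y": 0,"z": 45,"rx": 0,"ry": 0,"rz": 0,"gripper": 0.3},
  {"x": 0,"y": 0,"z": 75,"rx": 0,"ry": 0,"rz": 0,"gripper": 0.3},
  {"x": 5,"y": 20,"z": 95,"rx": 0,"ry": 0,"rz": 0,"gripper": 0.3},
  {"x": 15,"y": 60,"z": 100,"rx": 0,"ry": 0,"rz": 0,"gripper": 0.3},
  {"x": 25,"y": 105,"z": 100,"rx": 0,"ry": 0,"rz": 0,"gripper": 0.3},
  {"x": 37,"y": 150,"z": 100,"rx": 0,"ry": 0,"rz": 0,"gripper": 0.3},
])

```text
clock: 10.85
eef_pos: [452.8, -159.8, 198.6]
tcp_rot: [-3.141, 0.001, 2.969]
contact_force: [0.9, -0.3, 0.2]
opening: 0.649
grasp_force: 0.0
```

servo_tool([
  {"x": 12,"y": 45,"z": 0,"rx": 0,"ry": 0,"rz": 0,"gripper": 0.3},
  {"x": 23,"y": 90,"z": 0,"rx": 0,"ry": 0,"rz": 0,"gripper": 0.3},
  {"x": 32,"y": 130,"z": 0,"rx": 0,"ry": 0,"rz": 0,"gripper": 0.3},
  {"x": 38,"y": 158,"z": 0,"rx": 0,"ry": 0,"rz": 0,"gripper": 0.3},
  {"x": 41,"y": 167,"z": 0,"rx": 0,"ry": 0,"rz": 0,"gripper": 0.3},
  {"x": 41,"y": 169,"z": 0,"rx": 0,"ry": 0,"rz": 0,"gripper": 0.3},
  {"x": 41,"y": 169,"z": 0,"rx": 0,"ry": 0,"rz": 0,"gripper": 0.3},
])

```text
clock: 11.55
eef_pos: [493.4, 7.4, 197.9]
tcp_rot: [-3.141, -0.0, 2.971]
contact_force: [-0.7, -0.5, -0.6]
opening: 0.649
grasp_force: 0.0
```

Run:
```python
from h import *
np.set_printoptions(precision=1,suppress=True)
s=r.sense(); print(s['eef_pos'],s['clock'])
a=r.grab_frame('wrist'); c=cam('wrist'); cv2.imwrite('pics/w6.png',cv2.resize(a,(800,600)))
for n,p in dict(jar=(549,60.8,108),short=(493.6,7.7,142),weight=(562.7,-8,76),tray_tall=(416,-311,165)).items(): print(n,proj(c,p)/.7)
```

```text
[493.4   7.4 197.9] 11.55
jar [491.8 348.3]
short [401.6 301.7]
weight [397.  360.2]
tray_tall [-239.2  275.2]
```

View pics/w6.png

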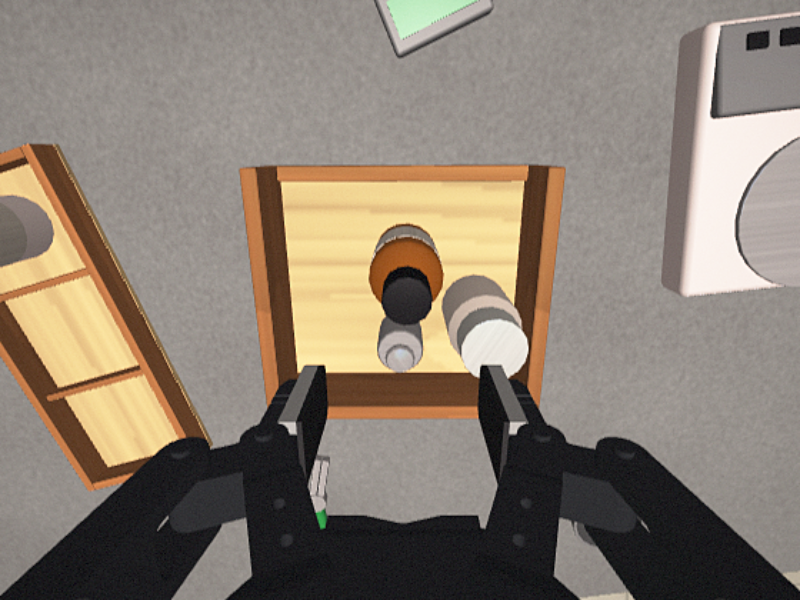

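Short cap is at (407,298) vs finger mid-column 403, so shift +2 mm in y. The tall bottle stands in the front tray compartment.

servo_tool([
  {"x": 0,"y": 2,"z": -15,"rx": 0,"ry": 0,"rz": 0,"gripper": 0.3},
  {"x": 0,"y": 2,"z": -45,"rx": 0,"ry": 0,"rz": 0,"gripper": 0.3},
  {"x": 0,"y": 2,"z": -75,"rx": 0,"ry": 0,"rz": 0,"gripper": 0.3},
  {"x": 0,"y": 2,"z": -97,"rx": 0,"ry": 0,"rz": 0,"gripper": 0.3},
  {"x": 0,"y": 2,"z": -108,"rx": 0,"ry": 0,"rz": 0,"gripper": 0.2},
  {"x": 0,"y": 2,"z": -110,"rx": 0,"ry": 0,"rz": 0,"gripper": 0.1},
  {"x": 0,"y": 2,"z": -110,"rx": 0,"ry": 0,"rz": 0,"gripper": 0},
  {"x": 0,"y": 2,"z": -110,"rx": 0,"ry": 0,"rz": 0,"gripper": -0.1},
  {"x": 0,"y": 2,"z": -110,"rx": 0,"ry": 0,"rz": 0,"gripper": -0.1},
])

```text
clock: 12.5
eef_pos: [494.4, 9.9, 89.0]
tcp_rot: [3.141, 0.002, 2.971]
contact_force: [0.1, -0.3, -0.4]
opening: 0.454
grasp_force: 0.0
```

servo_tool([
  {"x": 0,"y": 0,"z": 0,"rx": 0,"ry": 0,"rz": 0,"gripper": -1},
  {"x": 0,"y": 0,"z": 0,"rx": 0,"ry": 0,"rz": 0,"gripper": -1},
  {"x": 0,"y": 0,"z": 0,"rx": 0,"ry": 0,"rz": 0,"gripper": -1},
  {"x": 0,"y": 0,"z": 0,"rx": 0,"ry": 0,"rz": 0,"gripper": -1},
])

```text
clock: 12.9
eef_pos: [494.4, 10.0, 89.0]
tcp_rot: [3.141, 0.002, 2.971]
contact_force: [-0.6, -1.1, 5.7]
opening: 0.336
grasp_force: 39.1
```

servo_tool([
  {"x": 0,"y": 0,"z": 5,"rx": 0,"ry": 0,"rz": 0,"gripper": -1},
  {"x": 0,"y": 0,"z": 20,"rx": 0,"ry": 0,"rz": 0,"gripper": -1},
  {"x": 0,"y": 0,"z": 50,"rx": 0,"ry": 0,"rz": 0,"gripper": -1},
  {"x": 0,"y": -5,"z": 80,"rx": 0,"ry": 0,"rz": 0,"gripper": -1},
  {"x": 2,"y": -25,"z": 98,"rx": 0,"ry": 0,"rz": 0,"gripper": -1},
  {"x": 5,"y": -60,"z": 105,"rx": 0,"ry": 0,"rz": 0,"gripper": -1},
  {"x": 8,"y": -105,"z": 105,"rx": 0,"ry": 0,"rz": 0,"gripper": -1},
  {"x": 11,"y": -150,"z": 105,"rx": 0,"ry": 0,"rz": 0,"gripper": -1},
  {"x": 14,"y": -195,"z": 105,"rx": 0,"ry": 0,"rz": 0,"gripper": -1},
  {"x": 17,"y": -240,"z": 105,"rx": 0,"ry": 0,"rz": 0,"gripper": -1},
])

```text
clock: 13.9
eef_pos: [510.2, -231.6, 193.3]
tcp_rot: [3.141, 0.0, 2.971]
contact_force: [0.8, 0.1, -2.4]
opening: 0.333
grasp_force: 39.9
```

servo_tool([
  {"x": 2,"y": -40,"z": 0,"rx": 0,"ry": 0,"rz": 0,"gripper": -1},
  {"x": 3,"y": -62,"z": 0,"rx": 0,"ry": 0,"rz": 0,"gripper": -1},
  {"x": 3,"y": -69,"z": -5,"rx": 0,"ry": 0,"rz": 0,"gripper": -1},
  {"x": 3,"y": -69,"z": -25,"rx": 0,"ry": 0,"rz": 0,"gripper": -1},
  {"x": 3,"y": -69,"z": -55,"rx": 0,"ry": 0,"rz": 0,"gripper": -1},
  {"x": 3,"y": -69,"z": -80,"rx": 0,"ry": 0,"rz": 0,"gripper": -1},
  {"x": 3,"y": -69,"z": -97,"rx": 0,"ry": 0,"rz": 0,"gripper": -1},
  {"x": 3,"y": -69,"z": -105,"rx": 0,"ry": 0,"rz": 0,"gripper": -1},
  {"x": 3,"y": -69,"z": -109,"rx": 0,"ry": 0,"rz": 0,"gripper": -1},
  {"x": 3,"y": -69,"z": -110,"rx": 0,"ry": 0,"rz": 0,"gripper": -1},
])

```text
clock: 14.9
eef_pos: [514.3, -298.7, 84.2]
tcp_rot: [-3.142, 0.001, 2.971]
contact_force: [-2.2, 2.3, 9.2]
opening: 0.332
grasp_force: 41.2
```

servo_tool([
  {"x": 0,"y": 0,"z": 0,"rx": 0,"ry": 0,"rz": 0,"gripper": -1},
])

```text
clock: 15.0
eef_pos: [514.3, -298.9, 84.2]
tcp_rot: [-3.141, 0.001, 2.971]
contact_force: [-0.4, 0.5, -1.7]
opening: 0.333
grasp_force: 40.0
```

servo_tool([
  {"x": 0,"y": 0,"z": 0,"rx": 0,"ry": 0,"rz": 0,"gripper": -0.1},
  {"x": 0,"y": 0,"z": 0,"rx": 0,"ry": 0,"rz": 0,"gripper": 0.2},
  {"x": 0,"y": 0,"z": 0,"rx": 0,"ry": 0,"rz": 0,"gripper": 0.3},
  {"x": 0,"y": 0,"z": 20,"rx": 0,"ry": 0,"rz": 0,"gripper": 0.3},
  {"x": 0,"y": 0,"z": 55,"rx": 0,"ry": 0,"rz": 0,"gripper": 0.3},
  {"x": 0,"y": 15,"z": 85,"rx": 0,"ry": 0,"rz": 0,"gripper": 0.5},
  {"x": 4,"y": 50,"z": 100,"rx": 0,"ry": 0,"rz": 0,"gripper": 1},
  {"x": 9,"y": 95,"z": 100,"rx": 0,"ry": 0,"rz": 0,"gripper": 1},
  {"x": 14,"y": 140,"z": 100,"rx": 0,"ry": 0,"rz": 0,"gripper": 1},
  {"x": 19,"y": 185,"z": 100,"rx": 0,"ry": 0,"rz": 0,"gripper": 1},
])

```text
clock: 16.0
eef_pos: [532.7, -112.6, 183.5]
tcp_rot: [-3.142, 0.001, 2.97]
contact_force: [0.5, -0.5, -0.4]
opening: 1.0
grasp_force: 0.0
```

servo_tool([
  {"x": 4,"y": 45,"z": 0,"rx": 0,"ry": 0,"rz": 0,"gripper": 1},
  {"x": 8,"y": 90,"z": 0,"rx": 0,"ry": 0,"rz": 0,"gripper": 1},
  {"x": 12,"y": 130,"z": 0,"rx": 0,"ry": 0,"rz": 0,"gripper": 1},
  {"x": 15,"y": 160,"z": 0,"rx": 0,"ry": 0,"rz": 0,"gripper": 1},
  {"x": 16,"y": 172,"z": 0,"rx": 0,"ry": 0,"rz": 0,"gripper": 1},
  {"x": 16,"y": 175,"z": 0,"rx": 0,"ry": 0,"rz": 0,"gripper": 1},
  {"x": 16,"y": 175,"z": 0,"rx": 0,"ry": 0,"rz": 0,"gripper": 1},
])

```text
clock: 16.7
eef_pos: [548.5, 60.5, 183.0]
tcp_rot: [-3.141, -0.0, 2.971]
contact_force: [-0.2, -0.2, 0.1]
opening: 0.997
grasp_force: 0.0
```

Run:
```python
from h import *
np.set_printoptions(precision=1,suppress=True)
s=r.sense(); print(s['eef_pos'],s['clock'],s['opening'])
a=r.grab_frame('wrist'); c=cam('wrist'); cv2.imwrite('pics/w7.png',cv2.resize(a,(800,600)))
for n,p in dict(jar=(549,60.8,108),weight=(562.7,-8,76),pan=(503.4,311.3,60)).items(): print(n,proj(c,p)/.7)
```

```text
[548.5  60.5 183. ] 16.7 0.9969771854784146
jar [401.8 292. ]
weight [309.5 312.1]
pan [763.4 143.9]
```

View pics/w7.png

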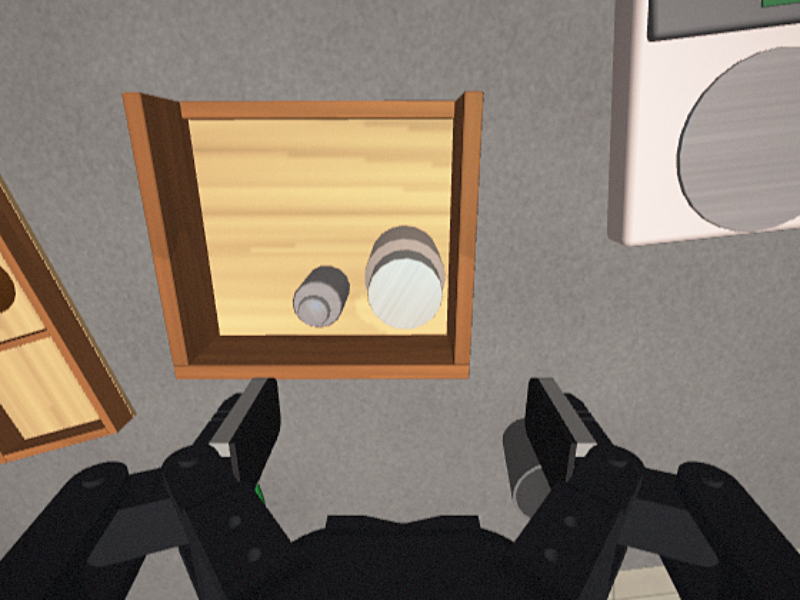

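Jar lid is centred at (405,292), finger mid-column 403. Descending to the lid.

servo_tool([
  {"x": 0,"y": 1,"z": -15,"rx": 0,"ry": 0,"rz": 0,"gripper": 0.6},
  {"x": 0,"y": 1,"z": -45,"rx": 0,"ry": 0,"rz": 0,"gripper": 0.6},
  {"x": 0,"y": 1,"z": -80,"rx": 0,"ry": 0,"rz": 0,"gripper": 0.6},
  {"x": 0,"y": 1,"z": -110,"rx": 0,"ry": 0,"rz": 0,"gripper": 0.6},
  {"x": 0,"y": 1,"z": -127,"rx": 0,"ry": 0,"rz": 0,"gripper": 0.5},
  {"x": 0,"y": 1,"z": -135,"rx": 0,"ry": 0,"rz": 0,"gripper": 0.4},
  {"x": 0,"y": 1,"z": -137,"rx": 0,"ry": 0,"rz": 0,"gripper": 0.3},
  {"x": 0,"y": 1,"z": -137,"rx": 0,"ry": 0,"rz": 0,"gripper": 0.3},
  {"x": 0,"y": 1,"z": -137,"rx": 0,"ry": 0,"rz": 0,"gripper": 0.3},
])

```text
clock: 17.65
eef_pos: [549.5, 61.8, 47.1]
tcp_rot: [3.141, 0.002, 2.97]
contact_force: [-0.3, 0.0, 0.6]
opening: 0.646
grasp_force: 0.0
```

servo_tool([
  {"x": 0,"y": 0,"z": 0,"rx": 0,"ry": 0,"rz": 0,"gripper": -1},
  {"x": 0,"y": 0,"z": 0,"rx": 0,"ry": 0,"rz": 0,"gripper": -1},
  {"x": 0,"y": 0,"z": 0,"rx": 0,"ry": 0,"rz": 0,"gripper": -1},
  {"x": 0,"y": 0,"z": 0,"rx": 0,"ry": 0,"rz": 0,"gripper": -1},
])

```text
clock: 18.05
eef_pos: [549.5, 62.0, 47.3]
tcp_rot: [3.141, 0.002, 2.971]
contact_force: [-1.0, -1.9, 4.5]
opening: 0.538
grasp_force: 40.5
```

servo_tool([
  {"x": 0,"y": 0,"z": 5,"rx": 0,"ry": 0,"rz": 0,"gripper": -1},
  {"x": 0,"y": 0,"z": 20,"rx": 0,"ry": 0,"rz": 0,"gripper": -1},
  {"x": 0,"y": 0,"z": 50,"rx": 0,"ry": 0,"rz": 0,"gripper": -1},
  {"x": 0,"y": -5,"z": 80,"rx": 0,"ry": 0,"rz": 0,"gripper": -1},
  {"x": 4,"y": -25,"z": 105,"rx": 0,"ry": 0,"rz": 0,"gripper": -1},
  {"x": 10,"y": -60,"z": 115,"rx": 0,"ry": 0,"rz": 0,"gripper": -1},
  {"x": 18,"y": -105,"z": 115,"rx": 0,"ry": 0,"rz": 0,"gripper": -1},
  {"x": 27,"y": -150,"z": 115,"rx": 0,"ry": 0,"rz": 0,"gripper": -1},
  {"x": 36,"y": -195,"z": 115,"rx": 0,"ry": 0,"rz": 0,"gripper": -1},
  {"x": 44,"y": -240,"z": 115,"rx": 0,"ry": 0,"rz": 0,"gripper": -1},
])

```text
clock: 19.05
eef_pos: [592.6, -179.6, 161.4]
tcp_rot: [3.141, 0.0, 2.971]
contact_force: [0.9, -0.1, -3.0]
opening: 0.537
grasp_force: 41.9
```

servo_tool([
  {"x": 8,"y": -42,"z": 0,"rx": 0,"ry": 0,"rz": 0,"gripper": -1},
  {"x": 14,"y": -80,"z": 0,"rx": 0,"ry": 0,"rz": 0,"gripper": -1},
  {"x": 18,"y": -102,"z": -5,"rx": 0,"ry": 0,"rz": 0,"gripper": -1},
  {"x": 19,"y": -109,"z": -25,"rx": 0,"ry": 0,"rz": 0,"gripper": -1},
  {"x": 19,"y": -109,"z": -55,"rx": 0,"ry": 0,"rz": 0,"gripper": -1},
  {"x": 19,"y": -109,"z": -85,"rx": 0,"ry": 0,"rz": 0,"gripper": -1},
  {"x": 19,"y": -109,"z": -106,"rx": 0,"ry": 0,"rz": 0,"gripper": -1},
  {"x": 19,"y": -109,"z": -115,"rx": 0,"ry": 0,"rz": 0,"gripper": -1},
  {"x": 19,"y": -109,"z": -119,"rx": 0,"ry": 0,"rz": 0,"gripper": -1},
  {"x": 19,"y": -109,"z": -120,"rx": 0,"ry": 0,"rz": 0,"gripper": -1},
])

```text
clock: 20.05
eef_pos: [612.2, -286.7, 42.3]
tcp_rot: [3.142, 0.001, 2.971]
contact_force: [-2.9, 0.8, 10.7]
opening: 0.537
grasp_force: 43.3
```

servo_tool([
  {"x": 0,"y": 0,"z": 0,"rx": 0,"ry": 0,"rz": 0,"gripper": -1},
  {"x": 0,"y": 0,"z": 0,"rx": 0,"ry": 0,"rz": 0,"gripper": -1},
])

```text
clock: 20.25
eef_pos: [612.4, -287.0, 42.3]
tcp_rot: [-3.141, 0.002, 2.971]
contact_force: [-1.6, 2.3, 5.3]
opening: 0.542
grasp_force: 42.7
```

servo_tool([
  {"x": 0,"y": 0,"z": 0,"rx": 0,"ry": 0,"rz": 0,"gripper": 0.2},
  {"x": 0,"y": 0,"z": 0,"rx": 0,"ry": 0,"rz": 0,"gripper": 0.4},
  {"x": 0,"y": 0,"z": 0,"rx": 0,"ry": 0,"rz": 0,"gripper": 0.4},
  {"x": 0,"y": 0,"z": 20,"rx": 0,"ry": 0,"rz": 0,"gripper": 0.4},
  {"x": 0,"y": 0,"z": 55,"rx": 0,"ry": 0,"rz": 0,"gripper": 0.4},
  {"x": 0,"y": 15,"z": 90,"rx": 0,"ry": 0,"rz": 0,"gripper": 0.3},
  {"x": -8,"y": 50,"z": 110,"rx": 0,"ry": 0,"rz": 0,"gripper": 0.3},
  {"x": -16,"y": 95,"z": 110,"rx": 0,"ry": 0,"rz": 0,"gripper": 0.3},
  {"x": -24,"y": 140,"z": 110,"rx": 0,"ry": 0,"rz": 0,"gripper": 0.3},
  {"x": -32,"y": 185,"z": 110,"rx": 0,"ry": 0,"rz": 0,"gripper": 0.3},
])

```text
clock: 21.25
eef_pos: [579.2, -100.6, 151.3]
tcp_rot: [3.142, 0.001, 2.97]
contact_force: [0.5, 0.3, -0.3]
opening: 0.651
grasp_force: 0.0
```

servo_tool([
  {"x": -8,"y": 40,"z": 0,"rx": 0,"ry": 0,"rz": 0,"gripper": 0.3},
  {"x": -14,"y": 73,"z": -10,"rx": 0,"ry": 0,"rz": 0,"gripper": 0.3},
  {"x": -17,"y": 89,"z": -30,"rx": 0,"ry": 0,"rz": 0,"gripper": 0.3},
  {"x": -18,"y": 94,"z": -45,"rx": 0,"ry": 0,"rz": 0,"gripper": 0.3},
  {"x": -18,"y": 94,"z": -50,"rx": 0,"ry": 0,"rz": 0,"gripper": 0.3},
  {"x": -18,"y": 94,"z": -50,"rx": 0,"ry": 0,"rz": 0,"gripper": 0.3},
  {"x": -18,"y": 94,"z": -50,"rx": 0,"ry": 0,"rz": 0,"gripper": 0.3},
])

```text
clock: 21.95
eef_pos: [562.2, -8.6, 101.5]
tcp_rot: [3.142, 0.001, 2.97]
contact_force: [0.6, 0.5, -0.0]
opening: 0.655
grasp_force: 0.0
```

Run:
```python
from h import *
np.set_printoptions(precision=1,suppress=True)
s=r.sense(); print(s['eef_pos'],s['clock'],s['opening'])
a=r.grab_frame('wrist'); c=cam('wrist'); cv2.imwrite('pics/w8.png',cv2.resize(a,(800,600)))
for n,p in dict(weight=(562.7,-8,76),wtop=(562.7,-8,58)).items(): print(n,proj(c,p)/.7)
print(r.recognise('weight','wrist')[:1])
```

```text
[562.2  -8.6 101.5] 21.95 0.6549207875384512
weight [401.3 321.1]
wtop [401.4 309. ]
[{'box': [258.5, 181.3, 50.5, 59.6], 'conf': 0.59}]
```

View pics/w8.png

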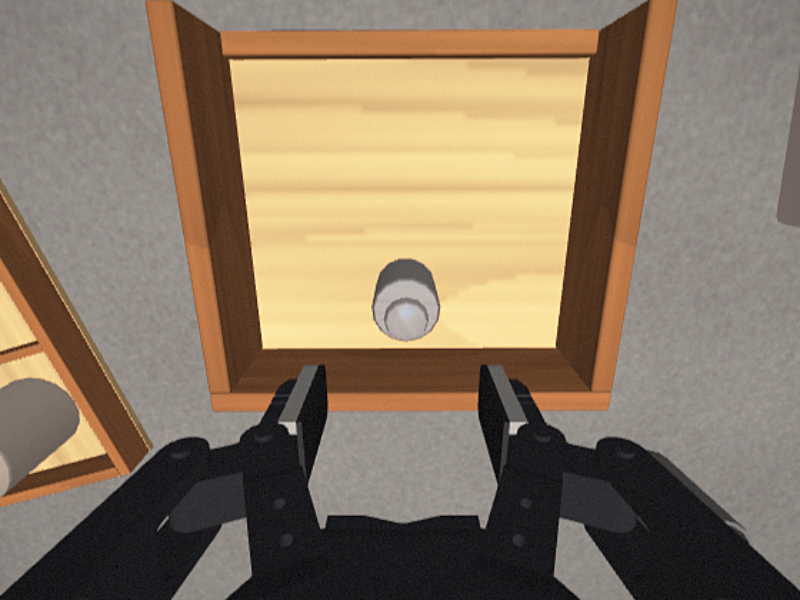

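Knob is at (406,319), 1–2 mm right of the finger mid-column. Descending round the weight.

servo_tool([
  {"x": 0,"y": 1,"z": -15,"rx": 0,"ry": 0,"rz": 0,"gripper": 0.3},
  {"x": 0,"y": 1,"z": -40,"rx": 0,"ry": 0,"rz": 0,"gripper": 0.3},
  {"x": 0,"y": 1,"z": -70,"rx": 0,"ry": 0,"rz": 0,"gripper": 0.3},
  {"x": 0,"y": 1,"z": -92,"rx": 0,"ry": 0,"rz": 0,"gripper": 0.3},
  {"x": 0,"y": 1,"z": -105,"rx": 0,"ry": 0,"rz": 0,"gripper": 0.3},
  {"x": 0,"y": 1,"z": -109,"rx": 0,"ry": 0,"rz": 0,"gripper": 0.2},
  {"x": 0,"y": 1,"z": -109,"rx": 0,"ry": 0,"rz": 0,"gripper": 0.1},
  {"x": 0,"y": 1,"z": -109,"rx": 0,"ry": 0,"rz": 0,"gripper": 0.1},
  {"x": 0,"y": 1,"z": -109,"rx": 0,"ry": 0,"rz": 0,"gripper": 0.1},
])

```text
clock: 22.95
eef_pos: [562.5, -7.0, -6.9]
tcp_rot: [3.141, 0.002, 2.971]
contact_force: [0.4, -0.8, 0.3]
opening: 0.548
grasp_force: 0.0
```

servo_tool([
  {"x": 0,"y": 0,"z": 0,"rx": 0,"ry": 0,"rz": 0,"gripper": -1},
  {"x": 0,"y": 0,"z": 0,"rx": 0,"ry": 0,"rz": 0,"gripper": -1},
  {"x": 0,"y": 0,"z": 0,"rx": 0,"ry": 0,"rz": 0,"gripper": -1},
  {"x": 0,"y": 0,"z": 0,"rx": 0,"ry": 0,"rz": 0,"gripper": -1},
], newtons=60)

```text
clock: 23.35
eef_pos: [562.3, -6.9, -6.8]
tcp_rot: [3.141, 0.002, 2.971]
contact_force: [-2.3, 0.7, 7.7]
opening: 0.426
grasp_force: 59.4
```

Gripped. Refining the pan centre from saved pictures while lifting.

servo_tool([
  {"x": 0,"y": 0,"z": 5,"rx": 0,"ry": 0,"rz": 0,"gripper": -1},
  {"x": 0,"y": 0,"z": 20,"rx": 0,"ry": 0,"rz": 0,"gripper": -1},
  {"x": 0,"y": 0,"z": 50,"rx": 0,"ry": 0,"rz": 0,"gripper": -1},
  {"x": 0,"y": 0,"z": 85,"rx": 0,"ry": 0,"rz": 0,"gripper": -1},
  {"x": 0,"y": 10,"z": 115,"rx": 0,"ry": 0,"rz": 0,"gripper": -1},
  {"x": -5,"y": 35,"z": 130,"rx": 0,"ry": 0,"rz": 0,"gripper": -1},
  {"x": -12,"y": 75,"z": 130,"rx": 0,"ry": 0,"rz": 0,"gripper": -1},
  {"x": -20,"y": 115,"z": 130,"rx": 0,"ry": 0,"rz": 0,"gripper": -1},
  {"x": -27,"y": 145,"z": 130,"rx": 0,"ry": 0,"rz": 0,"gripper": -1},
  {"x": -30,"y": 160,"z": 130,"rx": 0,"ry": 0,"rz": 0,"gripper": -1},
])

```text
clock: 24.35
eef_pos: [530.6, 155.1, 122.8]
tcp_rot: [3.141, -0.0, 2.972]
contact_force: [-0.4, 0.1, -5.0]
opening: 0.422
grasp_force: 61.2
```

Run:
```python
from h import *
np.set_printoptions(precision=1,suppress=True)
K=cam('wrist')[0]
w1=(K,np.array([350.94970635,205.91066924,574.91453495]),R.from_euler('xyz',[2.82143465,-2.69e-4,1.40002615]).as_matrix())
def fit(img,c,g=(503.4,311.3)):
    im=cv2.GaussianBlur(cv2.cvtColor(img,6),(3,3),0).astype(float); P=[]
    for t in np.linspace(0,2*np.pi,90,endpoint=False):
        rr=np.arange(48,68,.5); uv=np.array([proj(c,(g[0]+q*np.cos(t),g[1]+q*np.sin(t),60)) for q in rr],np.float32)
        v=cv2.remap(im.astype(np.float32),uv[:,0:1],uv[:,1:2],1).ravel(); k=np.argmax(np.abs(np.gradient(v))); 
        if 0<k<39: P.append((g[0]+rr[k]*np.cos(t),g[1]+rr[k]*np.sin(t)))
    P=np.array(P); from scipy.optimize import least_squares as L
    s=L(lambda p:np.hypot(*(P-p[:2]).T)-p[2],[*g,58],loss='soft_l1').x; return s
for n,f,c in (('top','pics/top0.png',cam('top')),('side','pics/side0.png',cam('side')),('w1','pics/w1.png',w1)):
    print(n,fit(cv2.imread(f),c))
```

```text
top [505.  311.5  58.4]
side [501.6 311.9  59.3]
w1 [503.6 313.9  58. ]
```

servo_tool([
  {"x": -3,"y": 15,"z": 0,"rx": 0,"ry": 0,"rz": 0,"gripper": -1},
  {"x": -9,"y": 45,"z": 0,"rx": 0,"ry": 0,"rz": 0,"gripper": -1},
  {"x": -17,"y": 90,"z": 0,"rx": 0,"ry": 0,"rz": 0,"gripper": -1},
  {"x": -24,"y": 130,"z": 0,"rx": 0,"ry": 0,"rz": 0,"gripper": -1},
  {"x": -28,"y": 152,"z": -5,"rx": 0,"ry": 0,"rz": 0,"gripper": -1},
  {"x": -29,"y": 159,"z": -20,"rx": 0,"ry": 0,"rz": 0,"gripper": -1},
  {"x": -29,"y": 159,"z": -45,"rx": 0,"ry": 0,"rz": 0,"gripper": -1},
  {"x": -29,"y": 159,"z": -60,"rx": 0,"ry": 0,"rz": 0,"gripper": -1},
  {"x": -29,"y": 159,"z": -68,"rx": 0,"ry": 0,"rz": 0,"gripper": -1},
  {"x": -29,"y": 159,"z": -70,"rx": 0,"ry": 0,"rz": 0,"gripper": -1},
])

```text
clock: 25.35
eef_pos: [502.2, 310.8, 50.9]
tcp_rot: [-3.14, -0.001, 2.97]
contact_force: [-0.1, -0.7, -4.2]
opening: 0.423
grasp_force: 61.3
```

servo_tool([
  {"x": 0,"y": 0,"z": 0,"rx": 0,"ry": 0,"rz": 0,"gripper": -1},
  {"x": 0,"y": 0,"z": 0,"rx": 0,"ry": 0,"rz": 0,"gripper": -1},
  {"x": 0,"y": 0,"z": 0,"rx": 0,"ry": 0,"rz": 0,"gripper": -1},
])

```text
clock: 25.65
eef_pos: [503.2, 312.2, 52.9]
tcp_rot: [3.141, 0.001, 2.971]
contact_force: [0.4, -0.8, -5.2]
opening: 0.424
grasp_force: 61.3
```

Run:
```python
from h import *
s=r.sense(); print(s['eef_pos'],s['contact_force'])
a=r.grab_frame('wrist'); b=r.grab_frame('side')
cv2.imwrite('pics/w9.png',np.hstack([cv2.resize(a[100:370,180:380],(400,540)),cv2.resize(b[110:260,60:210],(400,540))]))
```

```text
[503.21576283 312.21267141  52.86147176] [ 0.44390893 -0.77454949 -5.2321605 ]
```

View pics/w9.png

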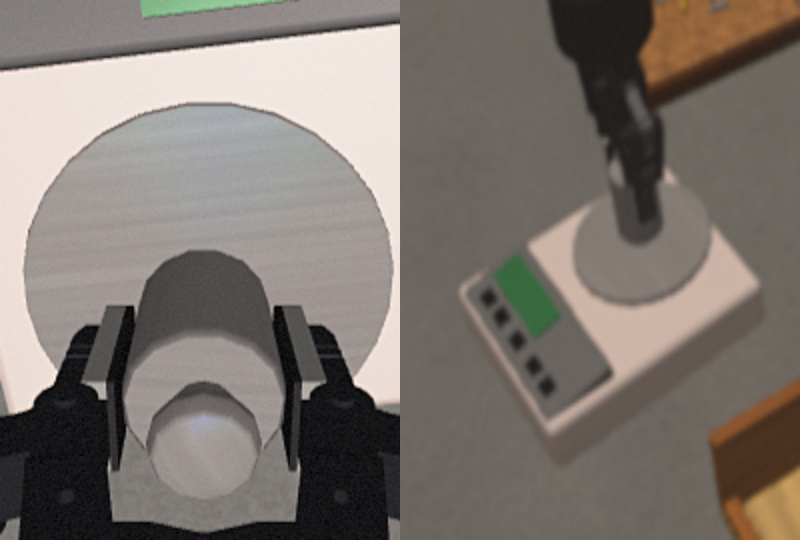

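The weight is held upright about 10 mm above the pan and centred to about 1 mm. Lowering slowly.

servo_tool([
  {"x": 0,"y": 1,"z": -2,"rx": 0,"ry": 0,"rz": 0,"gripper": -1},
  {"x": 0,"y": 1,"z": -4,"rx": 0,"ry": 0,"rz": 0,"gripper": -1},
  {"x": 0,"y": 1,"z": -6,"rx": 0,"ry": 0,"rz": 0,"gripper": -1},
  {"x": 0,"y": 1,"z": -7,"rx": 0,"ry": 0,"rz": 0,"gripper": -1},
  {"x": 0,"y": 1,"z": -8,"rx": 0,"ry": 0,"rz": 0,"gripper": -1},
  {"x": 0,"y": 1,"z": -8.5,"rx": 0,"ry": 0,"rz": 0,"gripper": -1},
  {"x": 0,"y": 1,"z": -9,"rx": 0,"ry": 0,"rz": 0,"gripper": -1},
  {"x": 0,"y": 1,"z": -9.5,"rx": 0,"ry": 0,"rz": 0,"gripper": -1},
  {"x": 0,"y": 1,"z": -9.5,"rx": 0,"ry": 0,"rz": 0,"gripper": -1},
])

```text
clock: 26.65
eef_pos: [502.6, 313.0, 43.3]
tcp_rot: [3.142, 0.0, 2.971]
contact_force: [-4.1, -1.4, 4.8]
opening: 0.427
grasp_force: 62.6
```

servo_tool([
  {"x": 0,"y": 0,"z": 0,"rx": 0,"ry": 0,"rz": 0,"gripper": -0.1},
  {"x": 0,"y": 0,"z": 0,"rx": 0,"ry": 0,"rz": 0,"gripper": 0.1},
  {"x": 0,"y": 0,"z": 0,"rx": 0,"ry": 0,"rz": 0,"gripper": 0.3},
  {"x": 0,"y": 0,"z": 0,"rx": 0,"ry": 0,"rz": 0,"gripper": 0.3},
  {"x": 0,"y": 0,"z": 15,"rx": 0,"ry": 0,"rz": 0,"gripper": 0.3},
  {"x": 0,"y": 0,"z": 45,"rx": 0,"ry": 0,"rz": 0,"gripper": 0.3},
  {"x": 0,"y": 0,"z": 85,"rx": 0,"ry": 0,"rz": 0,"gripper": 0.3},
  {"x": 0,"y": 0,"z": 115,"rx": 0,"ry": 0,"rz": 0,"gripper": 0.3},
  {"x": 5,"y": -20,"z": 130,"rx": 0,"ry": 0,"rz": 0,"gripper": 0.5},
  {"x": 15,"y": -60,"z": 130,"rx": 0,"ry": 0,"rz": 0,"gripper": 0.5},
])

```text
clock: 27.65
eef_pos: [519.3, 255.2, 176.7]
tcp_rot: [3.137, 0.005, 2.974]
contact_force: [0.9, 0.0, -0.5]
opening: 0.751
grasp_force: 0.0
```

servo_tool([
  {"x": 8,"y": -45,"z": 0,"rx": 0,"ry": 0,"rz": 0,"gripper": 0.5},
  {"x": 16,"y": -90,"z": 0,"rx": 0,"ry": 0,"rz": 0,"gripper": 0.5},
  {"x": 24,"y": -135,"z": 0,"rx": 0,"ry": 0,"rz": 0,"gripper": 0.5},
  {"x": 32,"y": -180,"z": 0,"rx": 0,"ry": 0,"rz": 0,"gripper": 0.5},
  {"x": 40,"y": -225,"z": 0,"rx": 0,"ry": 0,"rz": 0,"gripper": 0.5},
  {"x": 48,"y": -270,"z": 0,"rx": 0,"ry": 0,"rz": 0,"gripper": 0.5},
  {"x": 56,"y": -315,"z": 0,"rx": 0,"ry": 0,"rz": 0,"gripper": 0.5},
  {"x": 64,"y": -360,"z": 0,"rx": 0,"ry": 0,"rz": 0,"gripper": 0.5},
  {"x": 72,"y": -405,"z": 0,"rx": 0,"ry": 0,"rz": 0,"gripper": 0.5},
  {"x": 80,"y": -450,"z": 0,"rx": 0,"ry": 0,"rz": 0,"gripper": 0.5},
])

```text
clock: 28.65
eef_pos: [597.8, -199.0, 173.9]
tcp_rot: [-3.141, 0.001, 2.971]
contact_force: [0.8, 0.7, 0.5]
opening: 0.75
grasp_force: 0.0
```

Run:
```python
from h import *
a=r.grab_frame('top'); b=r.grab_frame('side')
cv2.imwrite('pics/w10.png',np.hstack([cv2.resize(a[235:325,50:150],(400,360)),cv2.resize(b[140:240,70:170],(400,360))]))
T=cam('top'); p=proj(T,(503.5,312,126)); print((p-[50,235])*4, (proj(T,(503.5,312,60))-[50,235])*4,(proj(cam('side'),(503.5,312,126))-[70,140])*[4,3.6]+[400,0]); print(r.sense()['eef_pos'])
```

```text
[141.09081133 158.33248253] [196.56291095 171.72776286] [702.84385454  45.96252443]
[ 598.50783752 -202.32147581  173.75631812]
```

View pics/w10.png

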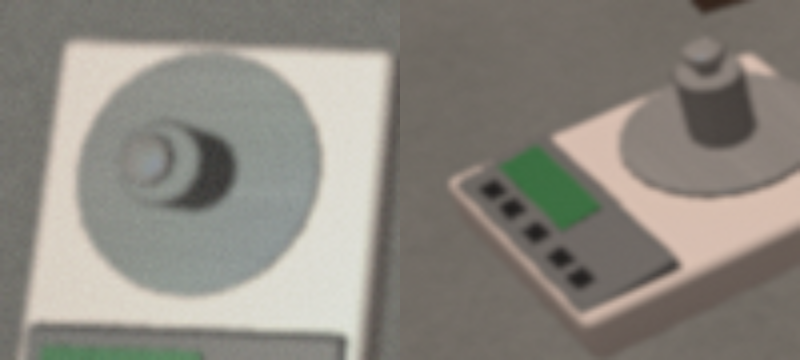

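The weight stands upright in the middle of the pan (within ~1–2 mm in both views). Fetching the jar.

servo_tool([
  {"x": 5,"y": -30,"z": 0,"rx": 0,"ry": 0,"rz": 0,"gripper": 0.5},
  {"x": 11,"y": -65,"z": 0,"rx": 0,"ry": 0,"rz": 0,"gripper": 0.5},
  {"x": 14,"y": -82,"z": -10,"rx": 0,"ry": 0,"rz": 0,"gripper": 0.5},
  {"x": 14,"y": -85,"z": -35,"rx": 0,"ry": 0,"rz": 0,"gripper": 0.5},
  {"x": 14,"y": -85,"z": -70,"rx": 0,"ry": 0,"rz": 0,"gripper": 0.5},
  {"x": 14,"y": -85,"z": -100,"rx": 0,"ry": 0,"rz": 0,"gripper": 0.5},
  {"x": 14,"y": -85,"z": -120,"rx": 0,"ry": 0,"rz": 0,"gripper": 0.4},
  {"x": 14,"y": -85,"z": -130,"rx": 0,"ry": 0,"rz": 0,"gripper": 0.4},
  {"x": 14,"y": -85,"z": -131.5,"rx": 0,"ry": 0,"rz": 0,"gripper": 0.3},
  {"x": 14,"y": -85,"z": -131.5,"rx": 0,"ry": 0,"rz": 0,"gripper": 0.3},
], newtons=40)

```text
clock: 29.75
eef_pos: [611.9, -281.9, 41.6]
tcp_rot: [-3.141, 0.0, 2.971]
contact_force: [-0.2, -0.2, -0.3]
opening: 0.651
grasp_force: 0.3
```

servo_tool([
  {"x": 0,"y": 0,"z": 0,"rx": 0,"ry": 0,"rz": 0,"gripper": 0.3},
  {"x": 0,"y": 0,"z": 0,"rx": 0,"ry": 0,"rz": 0,"gripper": 0.3},
])

```text
clock: 29.95
eef_pos: [612.3, -282.3, 42.3]
tcp_rot: [-3.141, 0.002, 2.971]
contact_force: [-0.3, -0.6, 0.6]
opening: 0.649
grasp_force: 0.6
```

servo_tool([
  {"x": 0,"y": -2.5,"z": 0,"rx": 0,"ry": 0,"rz": 0,"gripper": 0.3},
  {"x": 0,"y": -4.7,"z": 0,"rx": 0,"ry": 0,"rz": 0,"gripper": 0.3},
  {"x": 0,"y": -4.7,"z": 0,"rx": 0,"ry": 0,"rz": 0,"gripper": 0.3},
  {"x": 0,"y": -4.7,"z": 0,"rx": 0,"ry": 0,"rz": 0,"gripper": 0.3},
  {"x": 0,"y": -4.7,"z": 0,"rx": 0,"ry": 0,"rz": 0,"gripper": -1},
  {"x": 0,"y": -4.7,"z": 0,"rx": 0,"ry": 0,"rz": 0,"gripper": -1},
  {"x": 0,"y": -4.7,"z": 0,"rx": 0,"ry": 0,"rz": 0,"gripper": -1},
  {"x": 0,"y": -4.7,"z": 0,"rx": 0,"ry": 0,"rz": 0,"gripper": -1},
])

```text
clock: 30.75
eef_pos: [611.7, -286.8, 41.2]
tcp_rot: [-3.141, 0.0, 2.971]
contact_force: [-0.7, 0.1, 4.6]
opening: 0.537
grasp_force: 41.2
```

servo_tool([
  {"x": 0,"y": 0,"z": 5,"rx": 0,"ry": 0,"rz": 0,"gripper": -1},
  {"x": 0,"y": 0,"z": 20,"rx": 0,"ry": 0,"rz": 0,"gripper": -1},
  {"x": 0,"y": 0,"z": 50,"rx": 0,"ry": 0,"rz": 0,"gripper": -1},
  {"x": 0,"y": 5,"z": 85,"rx": 0,"ry": 0,"rz": 0,"gripper": -1},
  {"x": -4,"y": 25,"z": 110,"rx": 0,"ry": 0,"rz": 0,"gripper": -1},
  {"x": -10,"y": 60,"z": 120,"rx": 0,"ry": 0,"rz": 0,"gripper": -1},
  {"x": -18,"y": 105,"z": 120,"rx": 0,"ry": 0,"rz": 0,"gripper": -1},
  {"x": -27,"y": 150,"z": 120,"rx": 0,"ry": 0,"rz": 0,"gripper": -1},
  {"x": -36,"y": 195,"z": 120,"rx": 0,"ry": 0,"rz": 0,"gripper": -1},
  {"x": -44,"y": 240,"z": 120,"rx": 0,"ry": 0,"rz": 0,"gripper": -1},
])

```text
clock: 31.75
eef_pos: [566.9, -45.0, 162.0]
tcp_rot: [3.141, 0.001, 2.97]
contact_force: [0.9, 0.7, -3.1]
opening: 0.534
grasp_force: 42.0
```

servo_tool([
  {"x": -8,"y": 42,"z": 0,"rx": 0,"ry": 0,"rz": 0,"gripper": -1},
  {"x": -14,"y": 80,"z": 0,"rx": 0,"ry": 0,"rz": 0,"gripper": -1},
  {"x": -18,"y": 102,"z": 0,"rx": 0,"ry": 0,"rz": 0,"gripper": -1},
  {"x": -19,"y": 109,"z": -20,"rx": 0,"ry": 0,"rz": 0,"gripper": -1},
  {"x": -19,"y": 109,"z": -50,"rx": 0,"ry": 0,"rz": 0,"gripper": -1},
  {"x": -19,"y": 109,"z": -80,"rx": 0,"ry": 0,"rz": 0,"gripper": -1},
  {"x": -19,"y": 109,"z": -95,"rx": 0,"ry": 0,"rz": 0,"gripper": -1},
  {"x": -19,"y": 109,"z": -100,"rx": 0,"ry": 0,"rz": 0,"gripper": -1},
  {"x": -19,"y": 109,"z": -100,"rx": 0,"ry": 0,"rz": 0,"gripper": -1},
  {"x": -19,"y": 109,"z": -100,"rx": 0,"ry": 0,"rz": 0,"gripper": -1},
])

```text
clock: 32.75
eef_pos: [549.5, 62.4, 62.2]
tcp_rot: [3.141, 0.002, 2.971]
contact_force: [0.4, -0.4, -2.7]
opening: 0.54
grasp_force: 41.9
```

servo_tool([
  {"x": -0.7,"y": -0.4,"z": -5,"rx": 0,"ry": 0,"rz": 0,"gripper": -1},
  {"x": -0.7,"y": -0.4,"z": -9,"rx": 0,"ry": 0,"rz": 0,"gripper": -1},
  {"x": -0.7,"y": -0.4,"z": -12,"rx": 0,"ry": 0,"rz": 0,"gripper": -1},
  {"x": -0.7,"y": -0.4,"z": -14,"rx": 0,"ry": 0,"rz": 0,"gripper": -1},
  {"x": -0.7,"y": -0.4,"z": -15,"rx": 0,"ry": 0,"rz": 0,"gripper": -1},
  {"x": -0.7,"y": -0.4,"z": -15.9,"rx": 0,"ry": 0,"rz": 0,"gripper": -1},
  {"x": -0.7,"y": -0.4,"z": -15.9,"rx": 0,"ry": 0,"rz": 0,"gripper": -1},
  {"x": -0.7,"y": -0.4,"z": -15.9,"rx": 0,"ry": 0,"rz": 0,"gripper": -1},
])

```text
clock: 33.55
eef_pos: [548.2, 61.8, 46.2]
tcp_rot: [-3.142, 0.001, 2.971]
contact_force: [-4.6, -1.4, 9.8]
opening: 0.536
grasp_force: 43.3
```

servo_tool([
  {"x": 0,"y": 0,"z": 0,"rx": 0,"ry": 0,"rz": 0,"gripper": 0.2},
  {"x": 0,"y": 0,"z": 0,"rx": 0,"ry": 0,"rz": 0,"gripper": 0.4},
  {"x": 0,"y": 0,"z": 0,"rx": 0,"ry": 0,"rz": 0,"gripper": 0.4},
  {"x": 0,"y": 0,"z": 20,"rx": 0,"ry": 0,"rz": 0,"gripper": 0.4},
  {"x": 0,"y": 0,"z": 55,"rx": 0,"ry": 0,"rz": 0,"gripper": 0.4},
  {"x": 0,"y": -5,"z": 95,"rx": 0,"ry": 0,"rz": 0,"gripper": 0.4},
  {"x": -3,"y": -30,"z": 130,"rx": 0,"ry": 0,"rz": 0,"gripper": 0.3},
  {"x": -7,"y": -70,"z": 145,"rx": 0,"ry": 0,"rz": 0,"gripper": 0.3},
  {"x": -11,"y": -115,"z": 145,"rx": 0,"ry": 0,"rz": 0,"gripper": 0.3},
  {"x": -15,"y": -160,"z": 145,"rx": 0,"ry": 0,"rz": 0,"gripper": 0.3},
])

```text
clock: 34.55
eef_pos: [533.1, -99.5, 191.1]
tcp_rot: [-3.142, 0.002, 2.972]
contact_force: [1.3, 0.6, 0.3]
opening: 0.65
grasp_force: 0.0
```

servo_tool([
  {"x": -4,"y": -45,"z": 0,"rx": 0,"ry": 0,"rz": 0,"gripper": 0.3},
  {"x": -9,"y": -90,"z": 0,"rx": 0,"ry": 0,"rz": 0,"gripper": 0.3},
  {"x": -13,"y": -135,"z": 0,"rx": 0,"ry": 0,"rz": 0,"gripper": 0.3},
  {"x": -16,"y": -170,"z": 0,"rx": 0,"ry": 0,"rz": 0,"gripper": 0.3},
  {"x": -18,"y": -190,"z": -5,"rx": 0,"ry": 0,"rz": 0,"gripper": 0.3},
  {"x": -19,"y": -199,"z": -15,"rx": 0,"ry": 0,"rz": 0,"gripper": 0.3},
  {"x": -19,"y": -201,"z": -20,"rx": 0,"ry": 0,"rz": 0,"gripper": 0.3},
  {"x": -19,"y": -201,"z": -20,"rx": 0,"ry": 0,"rz": 0,"gripper": 0.3},
  {"x": -19,"y": -201,"z": -20,"rx": 0,"ry": 0,"rz": 0,"gripper": 0.3},
])

```text
clock: 35.45
eef_pos: [514.0, -297.9, 169.8]
tcp_rot: [3.141, -0.001, 2.972]
contact_force: [0.6, 0.0, -0.1]
opening: 0.652
grasp_force: 0.0
```

Target for the short bottle: (514.3, −298.9, 84.2).

servo_tool([
  {"x": 0,"y": -1,"z": -15,"rx": 0,"ry": 0,"rz": 0,"gripper": 0.3},
  {"x": 0,"y": -1,"z": -40,"rx": 0,"ry": 0,"rz": 0,"gripper": 0.3},
  {"x": 0,"y": -1,"z": -65,"rx": 0,"ry": 0,"rz": 0,"gripper": 0.3},
  {"x": 0,"y": -1,"z": -80,"rx": 0,"ry": 0,"rz": 0,"gripper": 0.3},
  {"x": 0,"y": -1,"z": -85.5,"rx": 0,"ry": 0,"rz": 0,"gripper": 0.1},
  {"x": 0,"y": -1,"z": -85.5,"rx": 0,"ry": 0,"rz": 0,"gripper": 0},
  {"x": 0,"y": -1,"z": -85.5,"rx": 0,"ry": 0,"rz": 0,"gripper": 0},
  {"x": 0,"y": -1,"z": -85.5,"rx": 0,"ry": 0,"rz": 0,"gripper": 0},
])

```text
clock: 36.25
eef_pos: [514.7, -300.5, 85.7]
tcp_rot: [-3.141, 0.002, 2.971]
contact_force: [-0.2, 0.1, -1.0]
opening: 0.501
grasp_force: 0.0
```

servo_tool([
  {"x": 0,"y": 0,"z": 0,"rx": 0,"ry": 0,"rz": 0,"gripper": -1},
  {"x": 0,"y": 0,"z": 0,"rx": 0,"ry": 0,"rz": 0,"gripper": -1},
  {"x": 0,"y": 0,"z": 0,"rx": 0,"ry": 0,"rz": 0,"gripper": -1},
  {"x": 0,"y": 0,"z": 0,"rx": 0,"ry": 0,"rz": 0,"gripper": -1},
  {"x": 0,"y": 0,"z": 0,"rx": 0,"ry": 0,"rz": 0,"gripper": -1},
])

```text
clock: 36.75
eef_pos: [514.6, -300.4, 85.7]
tcp_rot: [-3.141, 0.002, 2.971]
contact_force: [-0.0, 1.0, 6.5]
opening: 0.335
grasp_force: 39.3
```

servo_tool([
  {"x": 0,"y": 0,"z": 5,"rx": 0,"ry": 0,"rz": 0,"gripper": -1},
  {"x": 0,"y": 0,"z": 20,"rx": 0,"ry": 0,"rz": 0,"gripper": -1},
  {"x": 0,"y": 0,"z": 50,"rx": 0,"ry": 0,"rz": 0,"gripper": -1},
  {"x": 0,"y": 5,"z": 85,"rx": 0,"ry": 0,"rz": 0,"gripper": -1},
  {"x": -2,"y": 25,"z": 105,"rx": 0,"ry": 0,"rz": 0,"gripper": -1},
  {"x": -4,"y": 60,"z": 110,"rx": 0,"ry": 0,"rz": 0,"gripper": -1},
  {"x": -7,"y": 105,"z": 110,"rx": 0,"ry": 0,"rz": 0,"gripper": -1},
  {"x": -10,"y": 150,"z": 110,"rx": 0,"ry": 0,"rz": 0,"gripper": -1},
  {"x": -13,"y": 195,"z": 110,"rx": 0,"ry": 0,"rz": 0,"gripper": -1},
  {"x": -16,"y": 240,"z": 110,"rx": 0,"ry": 0,"rz": 0,"gripper": -1},
])

```text
clock: 37.75
eef_pos: [497.5, -58.6, 195.6]
tcp_rot: [3.142, 0.001, 2.97]
contact_force: [1.6, 0.6, -2.4]
opening: 0.332
grasp_force: 39.9
```

servo_tool([
  {"x": -2,"y": 40,"z": 0,"rx": 0,"ry": 0,"rz": 0,"gripper": -1},
  {"x": -4,"y": 63,"z": 0,"rx": 0,"ry": 0,"rz": 0,"gripper": -1},
  {"x": -4,"y": 70,"z": -5,"rx": 0,"ry": 0,"rz": 0,"gripper": -1},
  {"x": -4,"y": 70,"z": -25,"rx": 0,"ry": 0,"rz": 0,"gripper": -1},
  {"x": -4,"y": 70,"z": -55,"rx": 0,"ry": 0,"rz": 0,"gripper": -1},
  {"x": -4,"y": 70,"z": -80,"rx": 0,"ry": 0,"rz": 0,"gripper": -1},
  {"x": -4,"y": 70,"z": -90,"rx": 0,"ry": 0,"rz": 0,"gripper": -1},
  {"x": -4,"y": 70,"z": -90,"rx": 0,"ry": 0,"rz": 0,"gripper": -1},
  {"x": -4,"y": 70,"z": -90,"rx": 0,"ry": 0,"rz": 0,"gripper": -1},
])

```text
clock: 38.65
eef_pos: [494.6, 9.5, 105.4]
tcp_rot: [3.141, 0.001, 2.97]
contact_force: [0.5, -0.1, -2.0]
opening: 0.328
grasp_force: 40.0
```

Target (494.7, 10, 90.5).

servo_tool([
  {"x": 0,"y": 0.5,"z": -5,"rx": 0,"ry": 0,"rz": 0,"gripper": -1},
  {"x": 0,"y": 0.5,"z": -9,"rx": 0,"ry": 0,"rz": 0,"gripper": -1},
  {"x": 0,"y": 0.5,"z": -12,"rx": 0,"ry": 0,"rz": 0,"gripper": -1},
  {"x": 0,"y": 0.5,"z": -13.5,"rx": 0,"ry": 0,"rz": 0,"gripper": -1},
  {"x": 0,"y": 0.5,"z": -14.5,"rx": 0,"ry": 0,"rz": 0,"gripper": -1},
  {"x": 0,"y": 0.5,"z": -15,"rx": 0,"ry": 0,"rz": 0,"gripper": -1},
  {"x": 0,"y": 0.5,"z": -15,"rx": 0,"ry": 0,"rz": 0,"gripper": -1},
  {"x": 0,"y": 0.5,"z": -15,"rx": 0,"ry": 0,"rz": 0,"gripper": -1},
])

```text
clock: 39.45
eef_pos: [494.8, 10.5, 90.7]
tcp_rot: [3.141, 0.002, 2.971]
contact_force: [-2.5, 1.3, 9.3]
opening: 0.329
grasp_force: 41.3
```

servo_tool([
  {"x": 0,"y": 0,"z": 0,"rx": 0,"ry": 0,"rz": 0,"gripper": -0.1},
  {"x": 0,"y": 0,"z": 0,"rx": 0,"ry": 0,"rz": 0,"gripper": 0.2},
  {"x": 0,"y": 0,"z": 0,"rx": 0,"ry": 0,"rz": 0,"gripper": 0.3},
  {"x": 0,"y": 0,"z": 20,"rx": 0,"ry": 0,"rz": 0,"gripper": 0.3},
  {"x": 0,"y": 0,"z": 55,"rx": 0,"ry": 0,"rz": 0,"gripper": 0.3},
  {"x": -2,"y": -10,"z": 90,"rx": 0,"ry": 0,"rz": 0,"gripper": 0.3},
  {"x": -8,"y": -35,"z": 108,"rx": 0,"ry": 0,"rz": 0,"gripper": 0.3},
  {"x": -18,"y": -75,"z": 110,"rx": 0,"ry": 0,"rz": 0,"gripper": 0.3},
  {"x": -29,"y": -118,"z": 110,"rx": 0,"ry": 0,"rz": 0,"gripper": 0.3},
  {"x": -40,"y": -160,"z": 110,"rx": 0,"ry": 0,"rz": 0,"gripper": 0.3},
])

```text
clock: 40.45
eef_pos: [453.5, -151.0, 199.9]
tcp_rot: [-3.141, 0.001, 2.972]
contact_force: [0.5, 0.2, -0.4]
opening: 0.648
grasp_force: 0.0
```

servo_tool([
  {"x": -10,"y": -42,"z": 0,"rx": 0,"ry": 0,"rz": 0,"gripper": 0.3},
  {"x": -20,"y": -84,"z": 0,"rx": 0,"ry": 0,"rz": 0,"gripper": 0.3},
  {"x": -29,"y": -122,"z": 0,"rx": 0,"ry": 0,"rz": 0,"gripper": 0.3},
  {"x": -35,"y": -147,"z": 0,"rx": 0,"ry": 0,"rz": 0,"gripper": 0.3},
  {"x": -38,"y": -159,"z": -5,"rx": 0,"ry": 0,"rz": 0,"gripper": 0.3},
  {"x": -39,"y": -162,"z": -15,"rx": 0,"ry": 0,"rz": 0,"gripper": 0.3},
  {"x": -39,"y": -162,"z": -20,"rx": 0,"ry": 0,"rz": 0,"gripper": 0.3},
  {"x": -39,"y": -162,"z": -20,"rx": 0,"ry": 0,"rz": 0,"gripper": 0.3},
  {"x": -39,"y": -162,"z": -20,"rx": 0,"ry": 0,"rz": 0,"gripper": 0.3},
])

```text
clock: 41.35
eef_pos: [415.1, -310.4, 179.3]
tcp_rot: [3.141, -0.001, 2.972]
contact_force: [-0.5, -0.4, -0.6]
opening: 0.653
grasp_force: 0.0
```

Target (416.3, −311.4, 98.9).

servo_tool([
  {"x": 0.5,"y": -0.5,"z": -15,"rx": 0,"ry": 0,"rz": 0,"gripper": 0.3},
  {"x": 0.5,"y": -0.5,"z": -40,"rx": 0,"ry": 0,"rz": 0,"gripper": 0.3},
  {"x": 0.5,"y": -0.5,"z": -63,"rx": 0,"ry": 0,"rz": 0,"gripper": 0.3},
  {"x": 0.5,"y": -0.5,"z": -76,"rx": 0,"ry": 0,"rz": 0,"gripper": 0.2},
  {"x": 0.5,"y": -0.5,"z": -80.5,"rx": 0,"ry": 0,"rz": 0,"gripper": 0},
  {"x": 0.5,"y": -0.5,"z": -80.5,"rx": 0,"ry": 0,"rz": 0,"gripper": -0.1},
  {"x": 0.5,"y": -0.5,"z": -80.5,"rx": 0,"ry": 0,"rz": 0,"gripper": -0.1},
  {"x": 0.5,"y": -0.5,"z": -80.5,"rx": 0,"ry": 0,"rz": 0,"gripper": -0.1},
])

```text
clock: 42.15
eef_pos: [416.0, -312.5, 100.1]
tcp_rot: [-3.141, 0.001, 2.971]
contact_force: [-0.1, 0.8, -0.8]
opening: 0.452
grasp_force: 0.0
```

servo_tool([
  {"x": 0,"y": 0,"z": 0,"rx": 0,"ry": 0,"rz": 0,"gripper": -1},
  {"x": 0,"y": 0,"z": 0,"rx": 0,"ry": 0,"rz": 0,"gripper": -1},
  {"x": 0,"y": 0,"z": 0,"rx": 0,"ry": 0,"rz": 0,"gripper": -1},
  {"x": 0,"y": 0,"z": 0,"rx": 0,"ry": 0,"rz": 0,"gripper": -1},
  {"x": 0,"y": 0,"z": 0,"rx": 0,"ry": 0,"rz": 0,"gripper": -1},
])

```text
clock: 42.65
eef_pos: [416.0, -312.4, 100.0]
tcp_rot: [-3.141, 0.001, 2.971]
contact_force: [-0.4, 1.8, 7.5]
opening: 0.289
grasp_force: 39.0
```

servo_tool([
  {"x": 0,"y": 0,"z": 5,"rx": 0,"ry": 0,"rz": 0,"gripper": -1},
  {"x": 0,"y": 0,"z": 20,"rx": 0,"ry": 0,"rz": 0,"gripper": -1},
  {"x": 0,"y": 0,"z": 50,"rx": 0,"ry": 0,"rz": 0,"gripper": -1},
  {"x": 3,"y": 5,"z": 85,"rx": 0,"ry": 0,"rz": 0,"gripper": -1},
  {"x": 12,"y": 25,"z": 105,"rx": 0,"ry": 0,"rz": 0,"gripper": -1},
  {"x": 28,"y": 60,"z": 110,"rx": 0,"ry": 0,"rz": 0,"gripper": -1},
  {"x": 47,"y": 100,"z": 110,"rx": 0,"ry": 0,"rz": 0,"gripper": -1},
  {"x": 66,"y": 140,"z": 110,"rx": 0,"ry": 0,"rz": 0,"gripper": -1},
  {"x": 84,"y": 180,"z": 110,"rx": 0,"ry": 0,"rz": 0,"gripper": -1},
  {"x": 99,"y": 215,"z": 110,"rx": 0,"ry": 0,"rz": 0,"gripper": -1},
])

```text
clock: 43.65
eef_pos: [514.6, -95.1, 209.1]
tcp_rot: [3.141, -0.0, 2.971]
contact_force: [1.0, 0.1, -2.4]
opening: 0.289
grasp_force: 39.9
```

servo_tool([
  {"x": 10,"y": 22,"z": 0,"rx": 0,"ry": 0,"rz": 0,"gripper": -1},
  {"x": 15,"y": 32,"z": 0,"rx": 0,"ry": 0,"rz": 0,"gripper": -1},
  {"x": 16,"y": 34,"z": -10,"rx": 0,"ry": 0,"rz": 0,"gripper": -1},
  {"x": 16,"y": 34,"z": -30,"rx": 0,"ry": 0,"rz": 0,"gripper": -1},
  {"x": 16,"y": 34,"z": -60,"rx": 0,"ry": 0,"rz": 0,"gripper": -1},
  {"x": 16,"y": 34,"z": -82,"rx": 0,"ry": 0,"rz": 0,"gripper": -1},
  {"x": 16,"y": 34,"z": -90,"rx": 0,"ry": 0,"rz": 0,"gripper": -1},
  {"x": 16,"y": 34,"z": -90,"rx": 0,"ry": 0,"rz": 0,"gripper": -1},
  {"x": 16,"y": 34,"z": -90,"rx": 0,"ry": 0,"rz": 0,"gripper": -1},
])

```text
clock: 44.55
eef_pos: [530.7, -63.7, 119.7]
tcp_rot: [-3.141, 0.001, 2.97]
contact_force: [-0.2, -0.6, -2.4]
opening: 0.29
grasp_force: 39.9
```

servo_tool([
  {"x": 0,"y": 0.5,"z": -5,"rx": 0,"ry": 0,"rz": 0,"gripper": -1},
  {"x": 0,"y": 0.5,"z": -9,"rx": 0,"ry": 0,"rz": 0,"gripper": -1},
  {"x": 0,"y": 0.5,"z": -12,"rx": 0,"ry": 0,"rz": 0,"gripper": -1},
  {"x": 0,"y": 0.5,"z": -13.5,"rx": 0,"ry": 0,"rz": 0,"gripper": -1},
  {"x": 0,"y": 0.5,"z": -14.5,"rx": 0,"ry": 0,"rz": 0,"gripper": -1},
  {"x": 0,"y": 0.5,"z": -15,"rx": 0,"ry": 0,"rz": 0,"gripper": -1},
  {"x": 0,"y": 0.5,"z": -15,"rx": 0,"ry": 0,"rz": 0,"gripper": -1},
  {"x": 0,"y": 0.5,"z": -15,"rx": 0,"ry": 0,"rz": 0,"gripper": -1},
])

```text
clock: 45.35
eef_pos: [531.0, -62.5, 105.0]
tcp_rot: [3.141, 0.001, 2.971]
contact_force: [-1.1, 0.7, 5.6]
opening: 0.291
grasp_force: 41.0
```

Standing. Releasing, then retreating clear to look.

servo_tool([
  {"x": 0,"y": 0,"z": 0,"rx": 0,"ry": 0,"rz": 0,"gripper": -0.1},
  {"x": 0,"y": 0,"z": 0,"rx": 0,"ry": 0,"rz": 0,"gripper": 0.1},
  {"x": 0,"y": 0,"z": 0,"rx": 0,"ry": 0,"rz": 0,"gripper": 0.2},
  {"x": 0,"y": 0,"z": 15,"rx": 0,"ry": 0,"rz": 0,"gripper": 0.2},
  {"x": 0,"y": 0,"z": 45,"rx": 0,"ry": 0,"rz": 0,"gripper": 0.2},
  {"x": 0,"y": 0,"z": 85,"rx": 0,"ry": 0,"rz": 0,"gripper": 0.2},
  {"x": -5,"y": -20,"z": 115,"rx": 0,"ry": 0,"rz": 0,"gripper": 0.2},
  {"x": -15,"y": -60,"z": 125,"rx": 0,"ry": 0,"rz": 0,"gripper": 0.2},
  {"x": -25,"y": -105,"z": 125,"rx": 0,"ry": 0,"rz": 0,"gripper": 0.2},
  {"x": -35,"y": -150,"z": 125,"rx": 0,"ry": 0,"rz": 0,"gripper": 0.2},
])

```text
clock: 46.35
eef_pos: [495.3, -214.0, 229.9]
tcp_rot: [-3.141, 0.002, 2.972]
contact_force: [0.8, 0.1, -0.7]
opening: 0.603
grasp_force: 0.0
```

servo_tool([
  {"x": -20,"y": -45,"z": 0,"rx": 0,"ry": 0,"rz": 0,"gripper": 0.2},
  {"x": -40,"y": -90,"z": 0,"rx": 0,"ry": 0,"rz": 0,"gripper": 0.2},
  {"x": -60,"y": -135,"z": 0,"rx": 0,"ry": 0,"rz": 0,"gripper": 0.2},
  {"x": -80,"y": -180,"z": 0,"rx": 0,"ry": 0,"rz": 0,"gripper": 0.2},
  {"x": -95,"y": -210,"z": 0,"rx": 0,"ry": 0,"rz": 0,"gripper": 0.2},
  {"x": -100,"y": -220,"z": 0,"rx": 0,"ry": 0,"rz": 0,"gripper": 0.2},
  {"x": -100,"y": -220,"z": 0,"rx": 0,"ry": 0,"rz": 0,"gripper": 0.2},
  {"x": -100,"y": -220,"z": 0,"rx": 0,"ry": 0,"rz": 0,"gripper": 0.2},
])

```text
clock: 47.15
eef_pos: [395.7, -431.7, 228.9]
tcp_rot: [3.141, -0.0, 2.971]
contact_force: [-0.7, -0.4, 0.7]
opening: 0.602
grasp_force: 0.0
```

Run:
```python
from h import *
np.set_printoptions(precision=2,suppress=True)
s=r.sense(); print(s['eef_pos'],s['clock'])
A={'top':dict(tall=(282,239,34,42),short=(241,262,34,32),jar=(217,230,33,40),cup=(170,134,36,40),pliers=(310,112,40,78)),'side':dict(tall=(256,216,36,60),short=(220,216,28,64),jar=(226,201,29,34))}
for n,d in A.items():
    o=cv2.imread(f'pics/{n}0.png'); g0=r.grab_frame(n); cv2.imwrite(f'pics/{n}1.png',g0); c=cam(n)
    for k,(x,y,w,h) in d.items():
        t=cv2.resize(o[y:y+h,x:x+w],None,fx=8,fy=8,interpolation=2); g=cv2.resize(g0[y-8:y+h+8,x-8:x+w+8],None,fx=8,fy=8,interpolation=2)
        m=cv2.minMaxLoc(cv2.matchTemplate(g,t,5)); e=(np.array(m[3])-64)/8; p=np.array([x+w/2,y+h/2])
        print(n,k,round(m[1],3),e,'mm',at_z(c,p+e,80)-at_z(c,p,80))
cv2.imwrite('pics/fin.png',cv2.resize(cv2.imread('pics/top1.png')[100:370,40:480],None,fx=1.8,fy=1.8))
```

```text
[ 395.7  -431.67  228.87] 47.15
top tall 0.982 [-0.38  0.  ] mm [0.02 0.7 ]
top short 0.994 [-1.12  0.25] mm [-0.41  2.09]
top jar 0.992 [ 0.25 -0.12] mm [ 0.23 -0.47]
top cup 0.991 [0. 0.] mm [0. 0.]
top pliers 0.979 [0. 0.] mm [0. 0.]
side tall 0.974 [-0.38 -0.38] mm [0.14 1.19]
side short 0.988 [-0.88 -0.38] mm [-0.6   1.88]
side jar 0.992 [0.   0.12] mm [-0.23 -0.27]
```

View pics/fin.png

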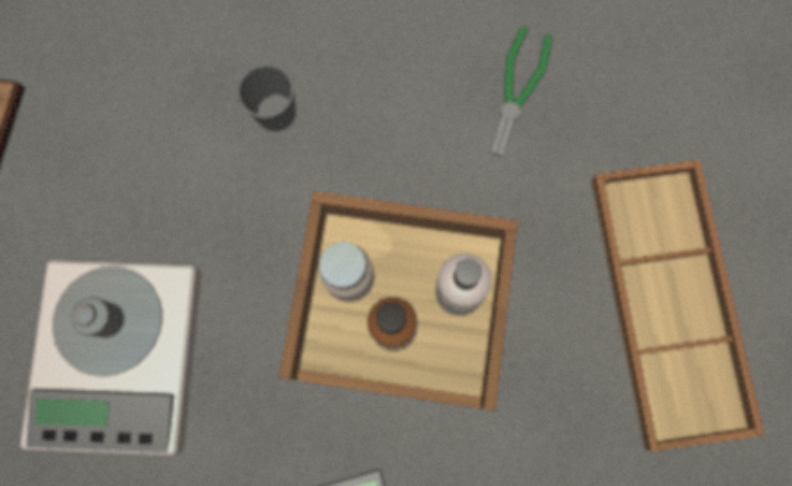

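All three are back within about 2 mm of their start spots, cup and pliers are unmoved, and the weight stands mid-pan. Handing in.

```bash
python3 -c "
from rig import r
print(r.sign_off())"
```

```text
the job is handed in; nothing more can be done
None
```

The job is handed in, with no verdict returned: the check weight stands upright within about 2 mm of the pan's centre, the bottles and jar are back upright in the bay within about 2 mm of their start spots, the cup and pliers are unmoved, and the arm's first try at the tall bottle pressed on its cap at about 15 N without shifting it.

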